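# Reverse the row of sample bottles from carrier to bench rack

### The job

Move the four capped sample bottles from the grey carrier to the aluminium bench rack, one to a bay, in reverse order: each rack has one upright end plate, and the bottle that now stands next to the carrier's end plate goes into the bench rack's bay farthest from its end plate, the next one into the next bay, and so on, so that the bottle farthest from the carrier's plate ends next to the bench rack's plate. Set every bottle down upright on the floor of its bay without dropping it or knocking any over.

Things in the scene. Friction and masses are not known exactly. Their poses are not given: they have to be found in the camera images.
- tall_bottle: Slender round white plastic bottle with a narrow black screw cap: body 36 mm across up to height 74 mm, sloping shoulder to 86 mm, neck 18 mm; cap 26 mm across from height 94 to 116 mm (the top). Origin: centre of the underside, z up to the cap. Loose, about 0.15 kg, may be turned any way about z.
- square_bottle: White plastic bottle of square section with a round black screw cap: body 40 x 40 mm up to height 58 mm, short shoulder to 66 mm, neck 20 mm; cap 30 mm across from height 74 to 96 mm (the top). Origin: centre of the underside, z up to the cap. Loose, about 0.15 kg, may be turned any way about z.
- cone_bottle: Conical white plastic flask with a narrow black screw cap: 44 mm across at the foot, narrowing evenly to 20 mm at height 68 mm, neck 20 mm; cap 26 mm across from height 78 to 100 mm (the top). Origin: centre of the underside, z up to the cap. Loose, about 0.15 kg, may be turned any way about z.
- jar: Squat white plastic jar with a wide black screw cap: body 42 mm across up to height 54 mm; cap 46 mm across from height 54 to 80 mm (the top). Origin: centre of the underside, z up to the cap. Loose, about 0.15 kg, may be turned any way about z.
- carrier: Carrier: grey plastic rack, holding the bottles at the start, one per bay, in varying order. 267 x 69 mm, fixed, turned any way. Four bays in a row, 63 mm square inside, 3 mm walls 18 mm high, floor 4 mm above the table. An end plate 45 mm tall stands across its +x end only, its top ledge reaching 21 mm outwards. Origin: middle of the underside; x along the row to the end plate, z up. Bay centres: x = 99 (at the plate), 33, -33, -99 mm, y = 0.
- bench_rack: Bench rack: aluminium, empty at the start, same shape as the carrier. 267 x 69 mm, fixed, turned any way. Four bays in a row, 63 mm square inside, 3 mm walls 18 mm high, floor 4 mm above the table. An end plate 45 mm tall stands across its +x end only, its top ledge reaching 21 mm outwards. Origin: middle of the underside; x along the row to the end plate, z up. Bay centres: x = 99 (at the plate), 33, -33, -99 mm, y = 0.
- pad_tall: Black rubber pad, 54 mm across, 3 mm thick, fixed to the floor of the carrier bay where the tall bottle stands at the start, under it, its rim showing around the foot (top 7 mm above the table). It stays there and so records that bottle's first bay; all four look alike. Never moved. Origin: centre of its underside.
- pad_square: Black rubber pad, 54 mm across, 3 mm thick, fixed to the floor of the carrier bay where the square bottle stands at the start, under it, its rim showing around the foot (top 7 mm above the table). It stays there and so records that bottle's first bay; all four look alike. Never moved. Origin: centre of its underside.
- pad_cone: Black rubber pad, 54 mm across, 3 mm thick, fixed to the floor of the carrier bay where the cone bottle stands at the start, under it, its rim showing around the foot (top 7 mm above the table). It stays there and so records that bottle's first bay; all four look alike. Never moved. Origin: centre of its underside.
- pad_jar: Black rubber pad, 54 mm across, 3 mm thick, fixed to the floor of the carrier bay where the jar stands at the start, under it, its rim showing around the foot (top 7 mm above the table). It stays there and so records that bottle's first bay; all four look alike. Never moved. Origin: centre of its underside.
There are look-alikes about, which are no part of the job. What is shaped like the square_bottle but yellow is not meant.

How it is judged:
At the end, for the whole second after the job is handed in: Bays counted from the end plates, each bottle stands in the bench bay that reverses its carrier bay (1-4, 2-3, 3-2, 4-1): within 15 mm of the bay centre along and across, within 4 mm of the floor, upright within 0.08 rad, released, at rest (under 0.02 m/s, 0.2 rad/s) (((x of pad_tall in the frame of carrier between 0.079 and 0.119 m and y of pad_tall in the frame of carrier between -0.02 and 0.02 m and x of tall_bottle in the frame of bench_rack between -0.114 and -0.084 m and y of tall_bottle in the frame of bench_rack between -0.015 and 0.015 m) or (x of pad_tall in the frame of carrier between 0.013 and 0.053 m and y of pad_tall in the frame of carrier between -0.02 and 0.02 m and x of tall_bottle in the frame of bench_rack between -0.048 and -0.018 m and y of tall_bottle in the frame of bench_rack between -0.015 and 0.015 m) or (x of pad_tall in the frame of carrier between -0.053 and -0.013 m and y of pad_tall in the frame of carrier between -0.02 and 0.02 m and x of tall_bottle in the frame of bench_rack between 0.018 and 0.048 m and y of tall_bottle in the frame of bench_rack between -0.015 and 0.015 m) or (x of pad_tall in the frame of carrier between -0.119 and -0.079 m and y of pad_tall in the frame of carrier between -0.02 and 0.02 m and x of tall_bottle in the frame of bench_rack between 0.084 and 0.114 m and y of tall_bottle in the frame of bench_rack between -0.015 and 0.015 m)) and z of each of tall_bottle, square_bottle, cone_bottle, jar in the frame of bench_rack below 0.008 m and angle between each of tall_bottle, square_bottle, cone_bottle, jar's own z axis and vertical below 0.08 rad and linear speed of each of tall_bottle, square_bottle, cone_bottle, jar below 0.02 m/s and angular speed of each of tall_bottle, square_bottle, cone_bottle, jar below 0.2 rad/s and contact force between each of tall_bottle, square_bottle, cone_bottle, jar and the fingers below 0.1 N and ((x of pad_square in the frame of carrier between 0.079 and 0.119 m and y of pad_square in the frame of carrier between -0.02 and 0.02 m and x of square_bottle in the frame of bench_rack between -0.114 and -0.084 m and y of square_bottle in the frame of bench_rack between -0.015 and 0.015 m) or (x of pad_square in the frame of carrier between 0.013 and 0.053 m and y of pad_square in the frame of carrier between -0.02 and 0.02 m and x of square_bottle in the frame of bench_rack between -0.048 and -0.018 m and y of square_bottle in the frame of bench_rack between -0.015 and 0.015 m) or (x of pad_square in the frame of carrier between -0.053 and -0.013 m and y of pad_square in the frame of carrier between -0.02 and 0.02 m and x of square_bottle in the frame of bench_rack between 0.018 and 0.048 m and y of square_bottle in the frame of bench_rack between -0.015 and 0.015 m) or (x of pad_square in the frame of carrier between -0.119 and -0.079 m and y of pad_square in the frame of carrier between -0.02 and 0.02 m and x of square_bottle in the frame of bench_rack between 0.084 and 0.114 m and y of square_bottle in the frame of bench_rack between -0.015 and 0.015 m)) and ((x of pad_cone in the frame of carrier between 0.079 and 0.119 m and y of pad_cone in the frame of carrier between -0.02 and 0.02 m and x of cone_bottle in the frame of bench_rack between -0.114 and -0.084 m and y of cone_bottle in the frame of bench_rack between -0.015 and 0.015 m) or (x of pad_cone in the frame of carrier between 0.013 and 0.053 m and y of pad_cone in the frame of carrier between -0.02 and 0.02 m and x of cone_bottle in the frame of bench_rack between -0.048 and -0.018 m and y of cone_bottle in the frame of bench_rack between -0.015 and 0.015 m) or (x of pad_cone in the frame of carrier between -0.053 and -0.013 m and y of pad_cone in the frame of carrier between -0.02 and 0.02 m and x of cone_bottle in the frame of bench_rack between 0.018 and 0.048 m and y of cone_bottle in the frame of bench_rack between -0.015 and 0.015 m) or (x of pad_cone in the frame of carrier between -0.119 and -0.079 m and y of pad_cone in the frame of carrier between -0.02 and 0.02 m and x of cone_bottle in the frame of bench_rack between 0.084 and 0.114 m and y of cone_bottle in the frame of bench_rack between -0.015 and 0.015 m)) and ((x of pad_jar in the frame of carrier between 0.079 and 0.119 m and y of pad_jar in the frame of carrier between -0.02 and 0.02 m and x of jar in the frame of bench_rack between -0.114 and -0.084 m and y of jar in the frame of bench_rack between -0.015 and 0.015 m) or (x of pad_jar in the frame of carrier between 0.013 and 0.053 m and y of pad_jar in the frame of carrier between -0.02 and 0.02 m and x of jar in the frame of bench_rack between -0.048 and -0.018 m and y of jar in the frame of bench_rack between -0.015 and 0.015 m) or (x of pad_jar in the frame of carrier between -0.053 and -0.013 m and y of pad_jar in the frame of carrier between -0.02 and 0.02 m and x of jar in the frame of bench_rack between 0.018 and 0.048 m and y of jar in the frame of bench_rack between -0.015 and 0.015 m) or (x of pad_jar in the frame of carrier between -0.119 and -0.079 m and y of pad_jar in the frame of carrier between -0.02 and 0.02 m and x of jar in the frame of bench_rack between 0.084 and 0.114 m and y of jar in the frame of bench_rack between -0.015 and 0.015 m))); the robot touches nothing.
It fails at once if a bottle is knocked over (angle between any of tall_bottle, square_bottle, cone_bottle, jar's own z axis and vertical above 0.8 rad).
It fails at once if a bottle is dropped (falls freely faster than 1 m/s, about 5 cm) ((linear speed of tall_bottle above 1 m/s and contact force between tall_bottle and the fingers below 0.1 N) or (linear speed of square_bottle above 1 m/s and contact force between square_bottle and the fingers below 0.1 N) or (linear speed of cone_bottle above 1 m/s and contact force between cone_bottle and the fingers below 0.1 N) or (linear speed of jar above 1 m/s and contact force between jar and the fingers below 0.1 N)).
It also fails if it takes over 112 s, if anything falls off the work surface, if the arm or the gripper's body presses on something with over 40 N, if the wrist force passes 120 N, or if a joint passes its speed limit or range.

### The arm

A 7-joint arm with a two-finger parallel gripper is mounted at the origin on the work surface. World frame = base frame: x ahead of the robot, y to its left, z up, the work surface at z = 0. Lengths are in m, angles in rad, forces in N, time in s.
With the tool pointing down it reaches from about 0.4 to 0.875 m from the base axis. Payload 19.3 kg.
Tool frame: the origin (TCP) lies at the very end of the fingers, on their centre line; the grasp point (between the pads) lies 19 mm behind it; y points along the fingers, z is the direction in which the jaws open and shut, and the axes are right-handed (so a half turn about y gives the same grasp; the last joint's range is limited). The gripper opens to 85 mm and grips with 20 to 120 N. Pads are 22 mm wide; open, the fingers measure 114 mm over their backs; the gripper's body (76 mm by 85 mm) begins 54 mm behind the grasp point. The pads swing forward as they close: fully open they stand 13 mm farther back than shut.
Start: joints at [-0.07, 0.521, -0.036, 1.599, 0.021, 1.021, -0.113], TCP at [0.625, -0, 0.211] pointing down, gripper open.
Joint ranges: [-2.91, 2.91], [-0.3, 2.13], [-1.5, 1.42], [0.17, 2.43], [-1.26, 4.41], [0.16, 1.93], [-2.52, 2.52]. Speed limits (rad/s): [1.89, 1.89, 2.39, 2.39, 3.01, 3.01, 3.01].

### API

Orientations are given as a 3x3 rotation matrix whose columns are the frame's x, y, z axes.
In Python, from workcell import env gives the robot as it stands. The module is installed in compiled form; this text tells all that it offers.
- The arm moves only by the shell command python3 -m creep 'ROWS' [OPENING] [FORCE]. ROWS is JSON, a list of rows, each a list of 2 entries, a list of its own where there are three numbers: the shift along the tool's x, y, z in cm, then the turn, a rotation vector about the tool's x, y, z in degrees. In form: [[[tx, ty, tz], [wx, wy, wz]], ...]. A call has 1 to 20 rows; each row shifts and turns the commanded pose from where the row before left it, along the tool's axes as they then stand; what a row does not reach is not made up. A row lasts 1/8 s, in which the tool goes at most 62.5 mm and 10.7 degrees, less where a joint would pass 70% of its speed; a pose out of reach is approached as far as the arm can. A call is refused whole if a number of a shift passes 6.25 or a number of a turn 10.7, either way. A call with a gripper value outside its range is refused whole. OPENING is the gripper command: -1 is shut, 1 is fully open, values between are in proportion, set as the call begins (- or left out, the last holds). The fingers move at their own pace and stop on an object; FORCE is the grip in N (left out, the last holds). Time passes only in rows, so rows that do not move let the fingers close. It gives the time, the measured TCP pose, the force and the opening at its end, in the units of the state.
- env.sense(): the state, without advancing time (a new reading comes with each control period).
- env.grab_frame(name): name is "scene" or "side" or "wrist"; returns a dict with "color" (420x560x3 uint8, blue, green, red), "K" (3x3 intrinsics, pixels), "eye" and "orientation" of the camera in the world. Camera axes: x right, y up, looking along -z (the intrinsics and any distortion apply to the point x, -y, -z); pixel columns grow to the right and rows downward; lengths in m; the calibration is good to about 2 mm. A picture is of the moment at which its call begins. There is no depth.
- env.hand_in(): hands the job in, once; it reports no verdict.
The state is a dict: "clock": time; "joints": joint angles; "qvel": joint speeds; "joint_efforts": joint torques, N m; "ee_pos": TCP position; "eef_rot": TCP orientation; "wrist_force": force on the tool from outside, world axes, zero at the start; "torque": the same for the moment, N m; "gripper_width": finger opening in m.
Only numpy, scipy, OpenCV 4.12 (cv2) and the standard library are available. Lean on these libraries where they do the work, as an engineer would, in place of code of your own. Each camera call takes 0.05 s, during which the arm holds its last target.

## Working session

There is one attempt and no reset: what is moved stays moved. The work goes in short steps, Python scripts to look and compute and a shell command to move; the robot and the scene stay as the last step left them, time stands still between calls to the robot, and variables do not carry over. Pictures are saved under pics/ and viewed, and the job is handed in when it is done.

```bash
mkdir -p pics; python3 - <<'E'
from workcell import env
import cv2
s=env.sense()
for k,v in s.items(): print(k,v)
for n in ["scene","side","wrist"]:
    f=env.grab_frame(n); cv2.imwrite(f"pics/{n}0.png",f["color"]); print(n,f["K"],f["eye"],f["orientation"],[k for k in f])
E
```

```text
clock 0.0
joints [-0.07022169  0.52203418 -0.03634268  1.59999532  0.02120657  1.02107809
 -0.11280863]
qvel [ 1.33250929e-03  1.47342470e-03  1.06454772e-03 -4.36595934e-04
 -2.25862145e-03 -6.86217977e-07  2.45472990e-04]
joint_efforts [-4.24098413e-03 -9.27110124e+01  1.97758444e+00 -3.69928443e+01
  1.76317629e-02  8.19846697e-03 -6.58496788e-05]
ee_pos [ 6.24648142e-01 -1.70028849e-05  2.10117540e-01]
eef_rot [[ 1.95927247e-05 -1.12705836e-03  9.99999365e-01]
 [-9.99999997e-01 -7.76658730e-05  1.95052030e-05]
 [ 7.76438402e-05 -9.99999362e-01 -1.12705988e-03]]
wrist_force [-0.10653397 -0.39265292  1.2876579 ]
torque [-0.01107674 -0.00415222  0.04824188]
gripper_width 0.0855998826112711
scene [[537.277774     0.         284.81383983]
 [  0.         537.277774   201.42850361]
 [  0.           0.           1.        ]] [1.13957406 0.00184535 0.92516811] [[-0.05342036 -0.81032619  0.58353898]
 [ 0.99843468 -0.05303875  0.0177504 ]
 [ 0.01656657  0.58357379  0.81189112]] ['color', 'K', 'eye', 'orientation']
side [[403.37122792   0.         283.01436791]
 [  0.         403.37122792 203.85395624]
 [  0.           0.           1.        ]] [ 0.3517276  -0.59187776  0.51814887] [[ 0.97751622  0.15043823 -0.14775105]
 [-0.20994174  0.62904092 -0.74848646]
 [-0.01965952  0.76267677  0.64648097]] ['color', 'K', 'eye', 'orientation']
wrist [[351.80499262   0.         278.90299358]
 [  0.         351.80499262 204.84602845]
 [  0.           0.           1.        ]] [0.62534453 0.07290535 0.37214277] [[ 9.99998668e-01 -8.83567400e-04  1.37269939e-03]
 [ 4.51847787e-04  9.57823516e-01  2.87356760e-01]
 [-1.56870282e-03 -2.87355757e-01  9.57822639e-01]] ['color', 'K', 'eye', 'orientation']
```

View pics/scene0.png

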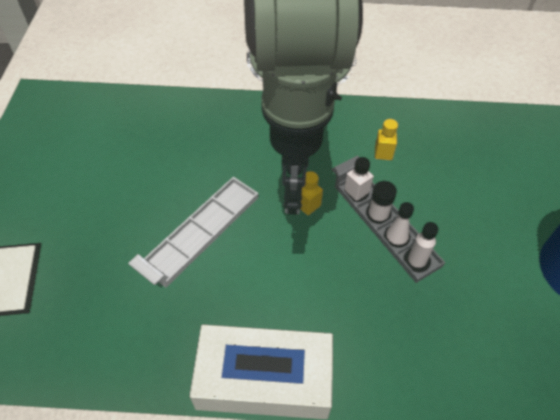

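View pics/side0.png

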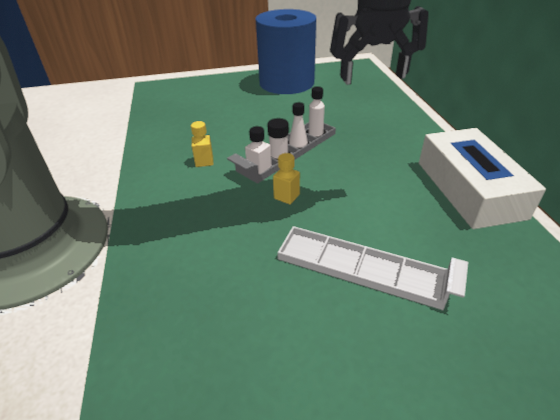

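View pics/wrist0.png

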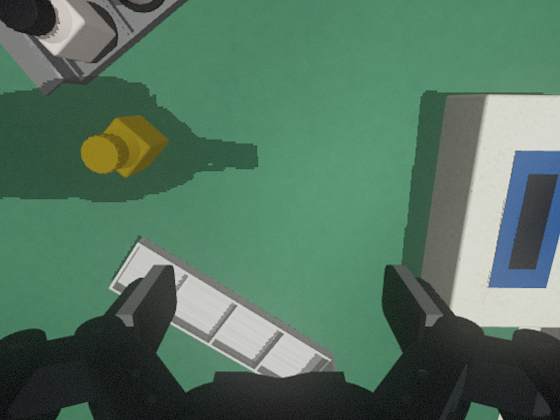

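The scene image shows the carrier at right, with its end plate at about (345,168). Counting from the plate, the bottles are square, jar, cone and tall. The bench rack is at left, with its plate at the lower left, about (147,270). Two yellow square look-alikes stand at (387,140) and (311,195). Next I'll zoom in and measure.

```bash
python3 - <<'E'
import cv2
a=cv2.imread('pics/scene0.png'); b=cv2.imread('pics/side0.png')
def crop(im,x0,y0,w,h,s,n):
    cv2.imwrite(n,cv2.resize(im[y0:y0+h,x0:x0+w],None,fx=s,fy=s,interpolation=cv2.INTER_CUBIC))
crop(a,320,140,130,145,4,'pics/c1.png')
crop(a,120,170,145,120,5,'pics/c2.png')
crop(b,220,80,130,105,6,'pics/c3.png')
crop(b,270,225,200,80,4,'pics/c4.png')
E
```

```text
(no output)
```

View pics/c1.png

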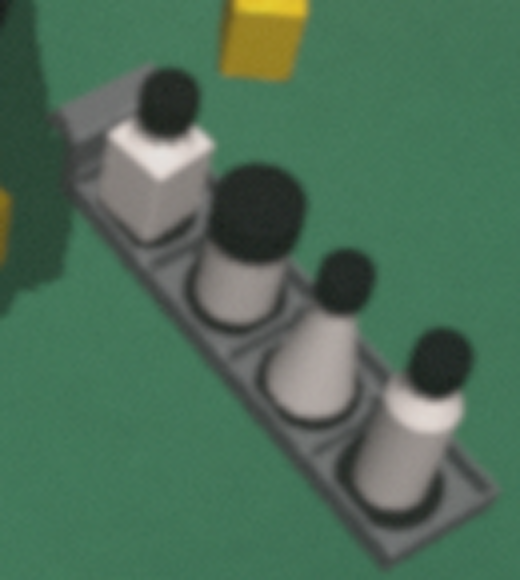

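View pics/c2.png

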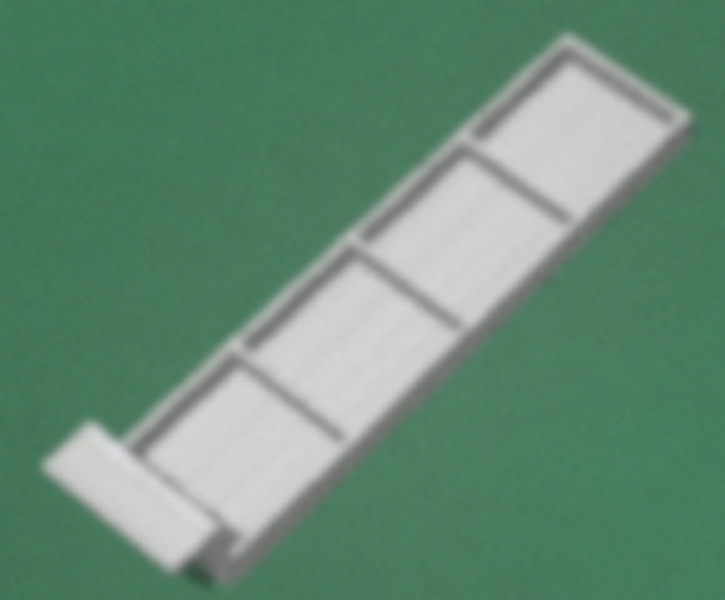

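View pics/c3.png

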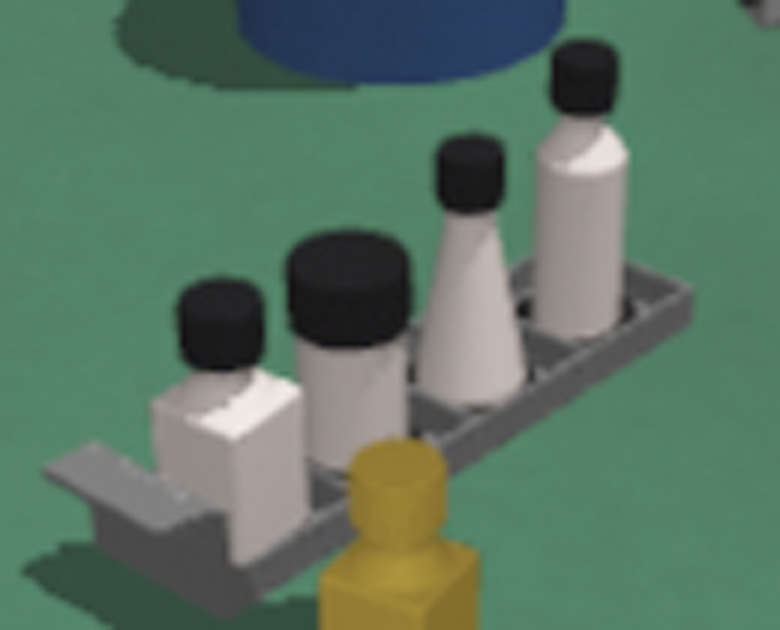

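View pics/c4.png

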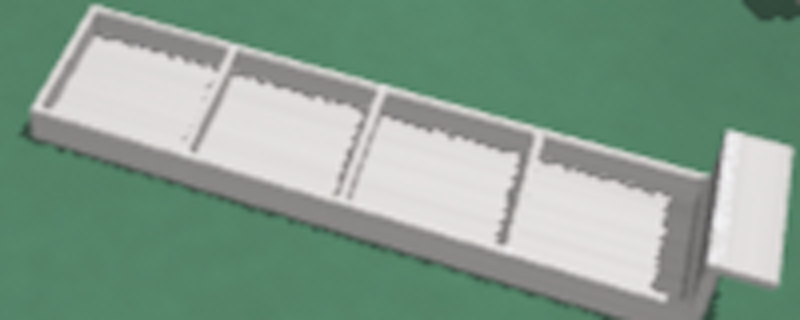

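```bash
cat > h.py <<'E'
import numpy as np, cv2
from workcell import env
def ray(f,p):
    K=f["K"]; d=np.linalg.inv(K)@np.array([p[0],p[1],1.]); d=np.array([d[0],-d[1],-d[2]])
    return np.array(f["eye"]),np.array(f["orientation"])@d
def plane(f,p,z):
    e,d=ray(f,p); return e+d*(z-e[2])/d[2]
def tri(f1,p1,f2,p2):
    e1,d1=ray(f1,p1);e2,d2=ray(f2,p2)
    t,*_=np.linalg.lstsq(np.c_[d1,-d2],e2-e1,rcond=None)
    a=e1+t[0]*d1;b=e2+t[1]*d2
    return (a+b)/2,np.linalg.norm(a-b)
def unc(p,off,s): return ((p[0]+.5)/s-.5+off[0],(p[1]+.5)/s-.5+off[1])
def blobs(im,x0,y0,x1,y1,th=60,amin=30):
    m=np.zeros(im.shape[:2],np.uint8); m[y0:y1,x0:x1]=(im[y0:y1,x0:x1].max(2)<th)
    n,l,st,c=cv2.connectedComponentsWithStats(m)
    return [(c[i].round(1),st[i].tolist()) for i in range(1,n) if st[i][4]>amin]
E
python3 - <<'E'
from h import *
np.set_printoptions(precision=4,suppress=True)
a=env.grab_frame("scene");b=env.grab_frame("side")
A={};B={}
for im,o,s,n in((a,(320,140,450,285),0,'scene'),(b,(220,80,350,185),0,'side')):
    print(n)
    for c in blobs(im["color"],*o): print(c)
c2=lambda p:unc(p,(120,170),5); c4=lambda p:unc(p,(270,225),4);c1=lambda p:unc(p,(320,140),4);c3=lambda p:unc(p,(220,80),6)
print("bench corners tri")
for p,q in(((567,35),(32,108)),((692,118),(95,7)),((92,420),(710,270)),((40,465),(778,285)),((222,525),(730,130)),((175,573),(795,148))):
    print(tri(a,c2(p),b,c4(q)))
for z in(.018,.022):
    print(z,[plane(a,c2(p),z)[:2] for p in((567,35),(692,118),(468,137),(355,238),(237,345))])
    print(z,[plane(b,c4(q),z)[:2] for q in((32,108),(95,7),(235,46),(383,87),(540,131))])
print('carrier far corners')
for p,q in(((495,490),(690,290)),((385,565),(690,290)),((60,118),(160,530)),((155,65),(45,470))):
    print(plane(a,c1(p),.018),plane(b,c3(q),.018),tri(a,c1(p),b,c3(q)))
E
```

```text
scene
(array([361.6, 165.4]), [355, 158, 14, 16, 183])
(array([383.5, 193.1]), [372, 182, 24, 23, 444])
(array([405.4, 210.2]), [398, 203, 15, 15, 172])
(array([429.5, 230.3]), [422, 223, 16, 16, 186])
(array([406.9, 256.4]), [405, 249, 5, 16, 37])
(array([421.3, 267.2]), [410, 260, 20, 12, 63])
side
(array([316.9,  92.6]), [312, 87, 11, 12, 121])
(array([298. , 108.7]), [293, 103, 11, 13, 125])
(array([277.6, 128. ]), [268, 119, 21, 19, 346])
(array([256.4, 133.9]), [250, 127, 14, 15, 190])
bench corners tri
(array([ 0.4306, -0.1327,  0.019 ]), np.float64(0.0010975456589302013))
(array([ 0.4705, -0.0761,  0.0171]), np.float64(0.0024876229044947617))
(array([ 0.6463, -0.2874,  0.0445]), np.float64(0.0035804926448605224))
(array([ 0.6662, -0.3008,  0.0459]), np.float64(0.0004269191758098384))
(array([ 0.6873, -0.2299,  0.0458]), np.float64(0.0022687897876865907))
(array([ 0.7071, -0.2434,  0.045 ]), np.float64(0.002066680348152438))
0.018 [array([ 0.4293, -0.1325]), array([ 0.47  , -0.0753]), array([ 0.486 , -0.1677]), array([ 0.5394, -0.2067]), array([ 0.5929, -0.2451])]
0.018 [array
[... 189 characters left out ...]
, array([ 0.4888, -0.167 ]), array([ 0.5421, -0.2058]), array([ 0.5953, -0.244 ])]
0.022 [array([ 0.4305, -0.136 ]), array([ 0.4701, -0.0825]), array([ 0.5235, -0.1203]), array([ 0.5767, -0.1579]), array([ 0.6299, -0.1957])]
carrier far corners
[0.6119 0.2958 0.018 ] [0.6496 0.2394 0.018 ] (array([0.6396, 0.2748, 0.0208]), np.float64(0.05497458497510409))
[0.6559 0.2389 0.018 ] [0.6496 0.2394 0.018 ] (array([0.6522, 0.2412, 0.0151]), np.float64(0.004503130902788349))
[0.394  0.0857 0.018 ] [0.4142 0.1224 0.018 ] (array([0.4122, 0.0844, 0.0429]), np.float64(0.003819407114043268))
[0.3524 0.1384 0.018 ] [0.3781 0.1708 0.018 ] (array([0.376 , 0.1339, 0.0433]), np.float64(0.0025550459158344154))
```

```bash
python3 - <<'E'
from h import *
np.set_printoptions(precision=4,suppress=True)
a=env.grab_frame("scene");b=env.grab_frame("side")
P={}
for n,p,q,z in(("square",(361.6,165.4),(256.4,133.9),.092),("jar",(383.5,193.1),(277.6,128),.074),("cone",(405.4,210.2),(298,108.7),.096),("tall",(429.5,230.3),(316.9,92.6),.112)):
    A=plane(a,p,z)[:2];B=plane(b,q,z)[:2]
    print(n,A,B,tri(a,p,b,q)); P[n]=A
d=P["tall"]-P["square"];print(np.linalg.norm(d),np.degrees(np.arctan2(d[1],d[0])))
E
```

```text
square [0.4415 0.1331] [0.4426 0.1321] (array([0.4422, 0.1328, 0.0921]), np.float64(0.001164711341155159))
jar [0.4947 0.1772] [0.4956 0.1763] (array([0.4954, 0.1769, 0.0741]), np.float64(0.0010364555612196007))
cone [0.5491 0.212 ] [0.5501 0.2113] (array([0.5498, 0.2116, 0.0962]), np.float64(0.0009419120858135583))
tall [0.6021 0.2481] [0.6035 0.2471] (array([0.6031, 0.2475, 0.1124]), np.float64(0.0013388418925688885))
0.1975460467441148 35.5791310231052
```

```bash
cat >> h.py <<'E'
def go(x,y,z,yaw):
    s=env.sense(); R=np.array(s["eef_rot"]); p=np.array(s["ee_pos"])
    c,n=np.cos(np.radians(yaw)),np.sin(np.radians(yaw))
    T=np.array([[n,0,c],[-c,0,n],[0,-1,0]])
    d=T.T@(np.array([x,y,z])-p)*100   # in target axes
    w=cv2.Rodrigues(R.T@T)[0].ravel()*180/np.pi
    print("pos",p.round(4),"turn",w.round(2),"shift cm (axes after turn)",d.round(2),"w",round(s["gripper_width"],4),"F",np.round(s["wrist_force"],1),"t",round(s["clock"],2))
E
python3 -m creep '[[[0,-0.5,0],[0,9.07,0]],[[0,-0.5,0],[0,9.07,0]],[[0,-0.5,0],[0,9.07,0]],[[0,-0.5,0],[0,9.07,0]],[[0,-0.5,0],[0,9.07,0]],[[0,-0.5,0],[0,9.07,0]],[[-1.81,0,-3.06],[0,0,0]],[[-1.81,0,-3.06],[0,0,0]],[[-1.81,0,-3.06],[0,0,0]],[[-1.81,0,-3.06],[0,0,0]],[[-1.81,0,-3.06],[0,0,0]],[[-1.81,0,-3.06],[0,0,0]],[[-1.81,0,-3.06],[0,0,0]],[[0,0,0],[0,0,0]],[[0,0,0],[0,0,0]]]' 1 40
python3 - <<'E'
from h import *
go(.6028,.2478,.09,-54.4)
f=env.grab_frame("wrist");cv2.imwrite("pics/w1.png",f["color"])
E
```

```text
clock: 2.22
ee_pos: [0.6035, 0.2473, 0.2406]
eef_rot: [[-0.813, -0.0, 0.582], [-0.582, -0.001, -0.813], [0.0, -1.0, 0.0]]
wrist_force: [0.7, -0.2, 0.8]
gripper_width: 0.0857
pos [0.6035 0.2473 0.2406] turn [-0.02 -0.04  0.02] shift cm (axes after turn) [ 0.03 15.06 -0.08] w 0.0857 F [ 0.7 -0.2  0.8] t 2.23
```

View pics/w1.png

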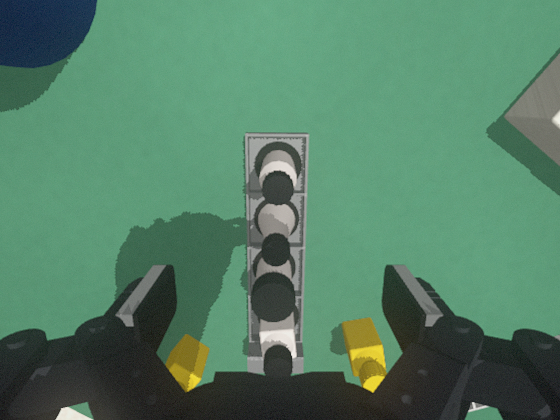

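The wrist view shows the carrier row centred between the fingers, with the tall bottle's cap at about (278,185). I'll check my estimate by casting rays from this view.

```bash
python3 - <<'E'
from h import *
np.set_printoptions(precision=4,suppress=True)
f=env.grab_frame("wrist")
for c,st in blobs(f["color"],240,150,320,372,50,100): print(c,st)
for n,p,z in(("tall",(278,184),.12),("cone",(275,247),.104),("jar",(272,295),.085)):
    print(n,plane(f,p,z))
print(f["eye"])
E
```

```text
tall [0.6087 0.2508 0.12  ]
cone [0.5557 0.2164 0.104 ]
jar [0.5037 0.1835 0.085 ]
[0.6634 0.2893 0.4027]
```

```bash
python3 -m creep '[[[0,3,0],[0,0,0]],[[0,3,0],[0,0,0]],[[0,3,0],[0,0,0]],[[0,3,0],[0,0,0]],[[0,2,0],[0,0,0]],[[0,1,0],[0,0,0]],[[0,0,0],[0,0,0]],[[0,0,0],[0,0,0]]]' 
python3 - <<'E'
from h import *
go(.6035,.2478,.09,-54.4)
for n in("scene","side"):
    f=env.grab_frame(n);im=f["color"];im=im[130:300,300:480] if n=="scene" else im[40:200,200:380]
    cv2.imwrite(f"pics/{n}2.png",cv2.resize(im,None,fx=3,fy=3,interpolation=cv2.INTER_CUBIC))
E
```

```text
clock: 3.32
ee_pos: [0.604, 0.248, 0.0917]
eef_rot: [[-0.813, 0.001, 0.582], [-0.582, 0.001, -0.813], [-0.001, -1.0, 0.0]]
wrist_force: [-0.0, 0.9, -0.1]
gripper_width: 0.0853
pos [0.604  0.248  0.0917] turn [-0.01 -0.03 -0.07] shift cm (axes after turn) [ 0.05  0.17 -0.01] w 0.0853 F [-0.   0.9 -0.1] t 3.33
```

View pics/side2.png

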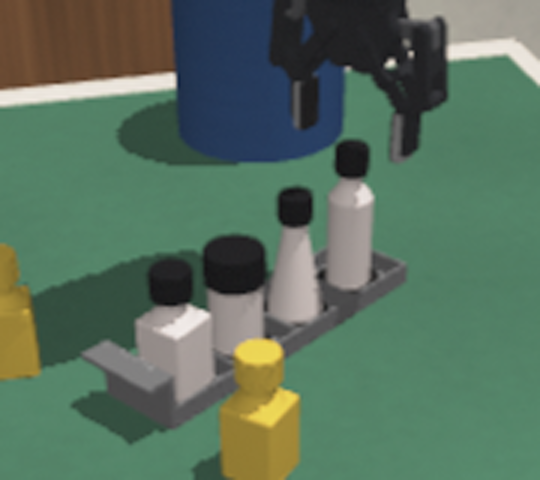

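View pics/scene2.png

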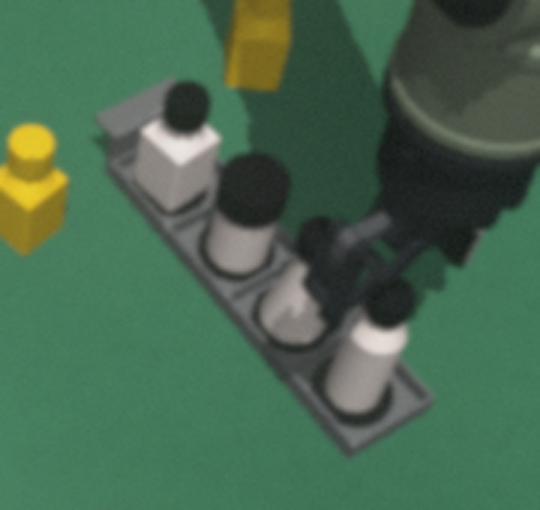

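```bash
python3 -m creep '[[[0,0.5,0],[0,0,0]],[[0,0,0],[0,0,0]]]' 
python3 -m creep '[[[0,0,0],[0,0,0]],[[0,0,0],[0,0,0]],[[0,0,0],[0,0,0]],[[0,0,0],[0,0,0]],[[0,0,0],[0,0,0]],[[0,0,0],[0,0,0]],[[0,0,0],[0,0,0]],[[0,0,0],[0,0,0]]]' -1 40
python3 - <<'E'
from h import *
go(.6035,.2478,.09,-54.4)
for n in("side",):
    f=env.grab_frame(n);im=f["color"];im=im[130:300,300:480] if n=="scene" else im[40:200,200:380]
    cv2.imwrite(f"pics/{n}3.png",cv2.resize(im,None,fx=3,fy=3,interpolation=cv2.INTER_CUBIC))
E
```

```text
clock: 3.68
ee_pos: [0.6032, 0.2479, 0.0854]
eef_rot: [[-0.813, -0.0, 0.582], [-0.582, -0.0, -0.813], [0.0, -1.0, -0.0]]
wrist_force: [0.1, 0.0, 0.2]
gripper_width: 0.0854
clock: 4.68
ee_pos: [0.6036, 0.248, 0.0859]
eef_rot: [[-0.813, 0.0, 0.582], [-0.582, 0.0, -0.813], [-0.0, -1.0, 0.0]]
wrist_force: [-0.7, -0.6, 6.1]
gripper_width: 0.0246
pos [0.6036 0.248  0.0859] turn [-0.   -0.02 -0.02] shift cm (axes after turn) [ 0.02 -0.41  0.01] w 0.0246 F [-0.7 -0.6  6.1] t 4.67
```

View pics/side3.png

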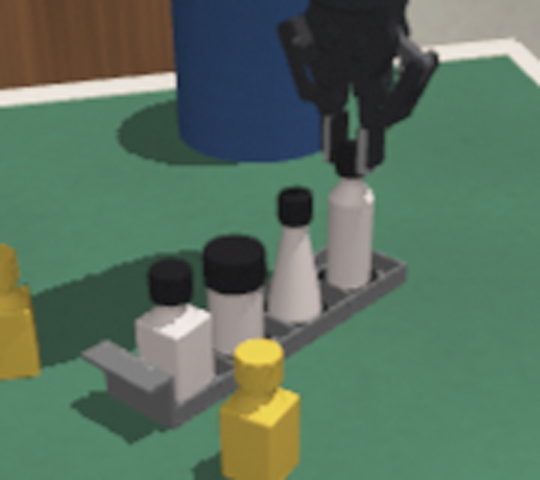

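The side view shows the fingers closed on the tall bottle's cap at (352,155), with the bottle upright. Next I lift it.

```bash
python3 -m creep '[[[0,-1,0],[0,0,0]],[[0,-2,0],[0,0,0]],[[0,-3,0],[0,0,0]],[[0,-3,0],[0,0,0]],[[0,-3,0],[0,0,0]],[[0,-2.5,0],[0,0,0]],[[0,-1.5,0],[0,0,0]],[[0,-1,0],[0,0,0]],[[0,0,0],[0,0,0]]]' 
python3 -m creep '[[[0,0,0],[0,-5,0]],[[0,0,0],[0,-9,0]],[[0,0,0],[0,-9.5,0]],[[0,0,0],[0,-9.5,0]],[[0,0,0],[0,-9.5,0]],[[0,0,0],[0,-9.5,0]],[[0,0,0],[0,-9.5,0]],[[0,0,0],[0,-9.5,0]],[[0,0,0],[0,-9.5,0]],[[0,0,0],[0,-9.5,0]],[[0,0,0],[0,-9,0]],[[0,0,0],[0,-6,0]],[[0,0,0],[0,-4,0]],[[0,0,0],[0,0,0]]]' 
python3 - <<'E'
from h import *
go(.6406,-.2398,.09,54.6)
print(env.sense()["joints"].round(2))
f=env.grab_frame("scene");cv2.imwrite("pics/s4.png",f["color"])
E
```

```text
clock: 5.85
ee_pos: [0.6035, 0.2479, 0.256]
eef_rot: [[-0.813, 0.0, 0.582], [-0.582, 0.0, -0.813], [-0.0, -1.0, 0.0]]
wrist_force: [-0.5, -0.8, -2.0]
gripper_width: 0.0241
clock: 7.6
ee_pos: [0.6031, 0.2477, 0.2547]
eef_rot: [[0.815, -0.001, 0.58], [-0.58, -0.0, 0.815], [-0.001, -1.0, -0.001]]
wrist_force: [-0.8, -1.2, -1.7]
gripper_width: 0.0242
pos [0.6031 0.2477 0.2547] turn [ 0.07 -0.05 -0.06] shift cm (axes after turn) [ 31.29  16.47 -37.56] w 0.0242 F [-0.8 -1.2 -1.7] t 7.6
[-0.3   0.54 -0.28  1.46  0.15  1.17  0.35]
```

View pics/s4.png

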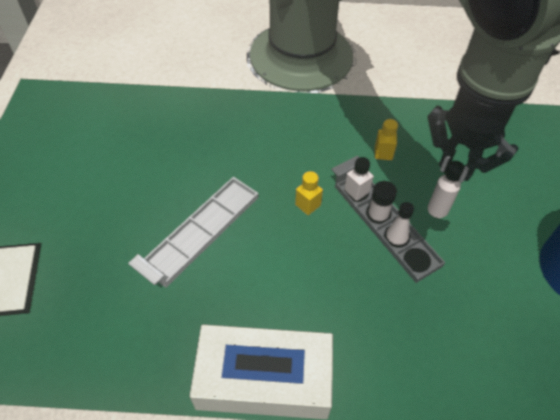

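The scene view shows the tall bottle held upright at (445,190) and its carrier bay empty, with the pad showing at (418,260). I'll move it to the bench.

```bash
python3 -m creep '[[[1.3,0,-1.57],[0,0,0]],[[2.6,0,-3.13],[0,0,0]],[[2.6,0,-3.13],[0,0,0]],[[2.6,0,-3.13],[0,0,0]],[[2.6,0,-3.13],[0,0,0]],[[2.6,0,-3.13],[0,0,0]],[[2.6,0,-3.13],[0,0,0]],[[2.6,0,-3.13],[0,0,0]],[[2.6,0,-3.13],[0,0,0]],[[2.6,0,-3.13],[0,0,0]],[[2.6,0,-3.13],[0,0,0]],[[2.6,0,-3.13],[0,0,0]],[[1.3,0,-1.57],[0,0,0]],[[0,0,0],[0,0,0]],[[0,0,0],[0,0,0]]]' 
python3 - <<'E'
from h import *
go(.6406,-.2398,.083,54.6)
f=env.grab_frame("side");cv2.imwrite("pics/sd5.png",f["color"])
f=env.grab_frame("scene");cv2.imwrite("pics/s5.png",f["color"])
f=env.grab_frame("wrist");cv2.imwrite("pics/w5.png",f["color"])
E
```

```text
clock: 9.52
ee_pos: [0.6399, -0.2379, 0.2556]
eef_rot: [[0.815, -0.0, 0.579], [-0.579, 0.001, 0.815], [-0.0, -1.0, 0.001]]
wrist_force: [-0.2, -0.1, -1.9]
gripper_width: 0.0244
pos [ 0.6399 -0.2379  0.2556] turn [-0.03  0.02 -0.03] shift cm (axes after turn) [ 0.16 17.26 -0.11] w 0.0244 F [-0.2 -0.1 -1.9] t 9.53
```

View pics/sd5.png

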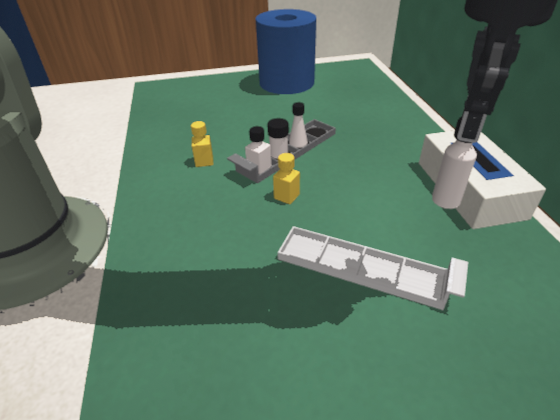

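View pics/w5.png

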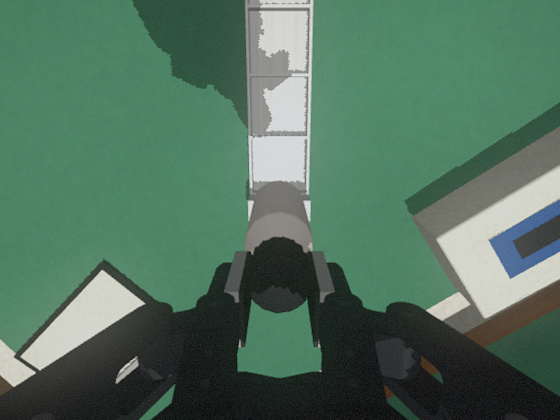

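```bash
python3 -m creep '[[[0.15,2,-0.1],[0,0,0]],[[0,3,0],[0,0,0]],[[0,3,0],[0,0,0]],[[0,3,0],[0,0,0]],[[0,2,0],[0,0,0]],[[0,1.5,0],[0,0,0]],[[0,1,0],[0,0,0]],[[0,0.5,0],[0,0,0]],[[0,0.5,0],[0,0,0]],[[0,0,0],[0,0,0]],[[0,0,0],[0,0,0]]]' 
python3 - <<'E'
from h import *
go(.6406,-.2398,.083,54.6)
f=env.grab_frame("side");cv2.imwrite("pics/sd6.png",cv2.resize(f["color"][120:320,260:500],None,fx=3,fy=3,interpolation=2))
f=env.grab_frame("scene");cv2.imwrite("pics/s6.png",cv2.resize(f["color"][150:310,90:290],None,fx=3,fy=3,interpolation=2))
E
```

```text
clock: 11.05
ee_pos: [0.6407, -0.2408, 0.0911]
eef_rot: [[0.815, 0.0, 0.58], [-0.58, -0.0, 0.815], [0.0, -1.0, 0.0]]
wrist_force: [0.1, -0.7, -1.2]
gripper_width: 0.0243
pos [ 0.6407 -0.2408  0.0911] turn [-0.01 -0.02  0.03] shift cm (axes after turn) [-0.07  0.81  0.08] w 0.0243 F [ 0.1 -0.7 -1.2] t 11.05
```

View pics/sd6.png

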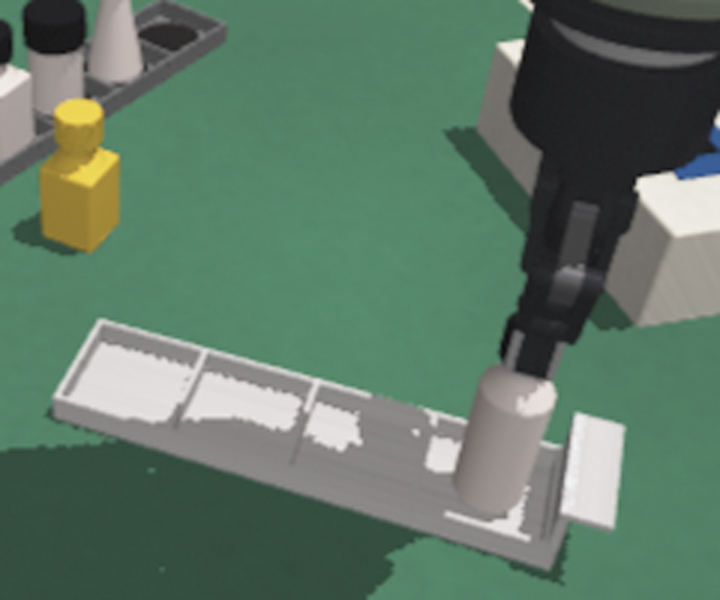

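View pics/s6.png

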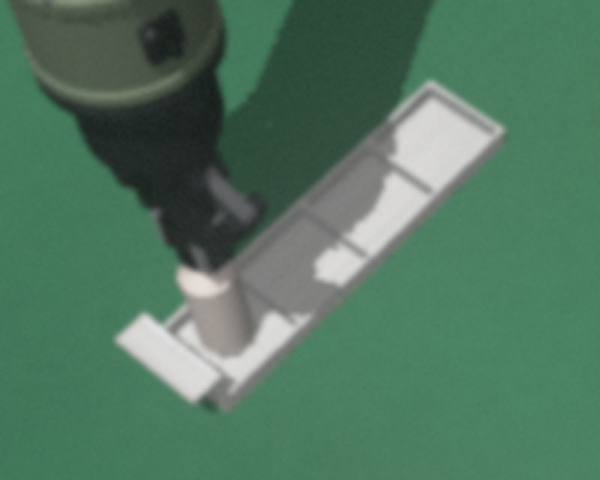

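Both views show the bottle upright, centred in the bay beside the plate and about 8 mm above the floor. I'll lower it the rest of the way.

```bash
python3 -m creep '[[[0,0.4,0.1],[0,0,0]],[[0,0.3,0],[0,0,0]],[[0,0.1,0],[0,0,0]],[[0,0,0],[0,0,0]],[[0,0,0],[0,0,0]]]' 
python3 -m creep '[[[0,0,0],[0,0,0]],[[0,0,0],[0,0,0]],[[0,0,0],[0,0,0]],[[0,0,0],[0,0,0]],[[0,0,0],[0,0,0]],[[0,0,0],[0,0,0]]]' 0.3
python3 -m creep '[[[0,-1,0],[0,0,0]],[[0,-2,0],[0,0,0]],[[0,-4,0],[0,0,0]],[[0,-4,0],[0,0,0]],[[0,-4,0],[0,0,0]],[[0,0,0],[0,0,0]]]' 1
python3 - <<'E'
from h import *
go(.5496,.2118,.2,-54.4)
f=env.grab_frame("side");cv2.imwrite("pics/sd7.png",cv2.resize(f["color"][120:320,260:500],None,fx=3,fy=3,interpolation=2))
E
```

```text
clock: 11.78
ee_pos: [0.6413, -0.24, 0.0829]
eef_rot: [[0.815, 0.0, 0.58], [-0.58, -0.0, 0.815], [0.0, -1.0, 0.0]]
wrist_force: [0.0, -0.2, 4.8]
gripper_width: 0.0243
clock: 12.52
ee_pos: [0.6411, -0.24, 0.0827]
eef_rot: [[0.815, -0.0, 0.58], [-0.58, -0.0, 0.815], [-0.0, -1.0, -0.0]]
wrist_force: [0.0, 0.4, -0.2]
gripper_width: 0.0557
clock: 13.28
ee_pos: [0.6426, -0.2404, 0.2377]
eef_rot: [[0.815, 0.006, 0.58], [-0.58, -0.002, 0.815], [0.006, -1.0, 0.002]]
wrist_force: [0.1, 0.7, -2.2]
gripper_width: 0.0858
pos [ 0.6426 -0.2404  0.2377] turn [ -0.42 108.97   0.13] shift cm (axes after turn) [-18.76   3.77 -42.18] w 0.0858 F [ 0.1  0.7 -2.2] t 13.28
```

View pics/sd7.png

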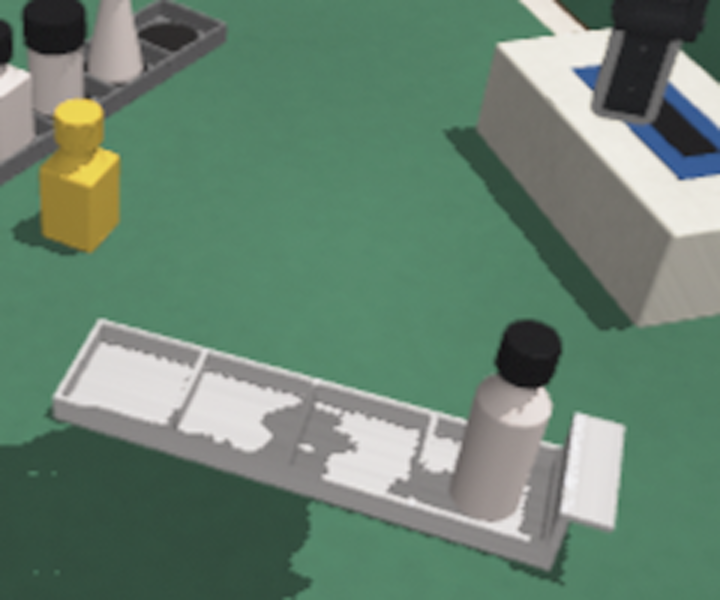

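The tall bottle stands alone and upright in the plate-side bay, with its foot at about (490,500) in the crop. Next is the cone.

```bash
python3 -m creep '[[[0,0,0],[0,6,0]],[[0,0,0],[0,10,0]],[[0,0,0],[0,10,0]],[[0,0,0],[0,10,0]],[[0,0,0],[0,10,0]],[[0,0,0],[0,10,0]],[[0,0,0],[0,10,0]],[[0,0,0],[0,10,0]],[[0,0,0],[0,10,0]],[[0,0,0],[0,10,0]],[[0,0,0],[0,8,0]],[[0,0,0],[0,5,0]]]' 1
python3 -m creep '[[[-0.8,0,-1.75],[0,0,0]],[[-1.56,0,-3.51],[0,0,0]],[[-1.56,0,-3.51],[0,0,0]],[[-1.56,0,-3.51],[0,0,0]],[[-1.56,0,-3.51],[0,0,0]],[[-1.56,0,-3.51],[0,0,0]],[[-1.56,0,-3.51],[0,0,0]],[[-1.56,0,-3.51],[0,0,0]],[[-1.56,0,-3.51],[0,0,0]],[[-1.56,0,-3.51],[0,0,0]],[[-1.56,0,-3.51],[0,0,0]],[[-1.56,0,-3.51],[0,0,0]],[[-0.8,0,-1.75],[0,0,0]],[[0,0,0],[0,0,0]],[[0,0,0],[0,0,0]]]' 
python3 - <<'E'
from h import *
go(.5496,.2118,.07,-54.4)
E
```

```text
clock: 14.82
ee_pos: [0.6408, -0.2397, 0.2323]
eef_rot: [[-0.815, -0.001, 0.579], [-0.579, 0.0, -0.815], [0.001, -1.0, -0.001]]
wrist_force: [-0.3, 0.5, 0.2]
gripper_width: 0.0852
clock: 16.7
ee_pos: [0.5489, 0.2105, 0.2327]
eef_rot: [[-0.814, 0.0, 0.581], [-0.581, -0.001, -0.814], [0.0, -1.0, 0.001]]
wrist_force: [0.6, -0.2, 0.3]
gripper_width: 0.0855
pos [0.5489 0.2105 0.2327] turn [-0.03 -0.06  0.02] shift cm (axes after turn) [-0.14 16.27 -0.06] w 0.0855 F [ 0.6 -0.2  0.3] t 16.7
```

```bash
python3 -m creep '[[[-0.1,3,-0.05],[0,0,0]],[[0,3,0],[0,0,0]],[[0,3,0],[0,0,0]],[[0,3,0],[0,0,0]],[[0,2.5,0],[0,0,0]],[[0,1.3,0],[0,0,0]],[[0,0.5,0],[0,0,0]],[[0,0,0],[0,0,0]]]' 
python3 - <<'E'
from h import *
go(.5496,.2118,.07,-54.4)
f=env.grab_frame("side");cv2.imwrite("pics/sd8.png",cv2.resize(f["color"][40:200,200:380],None,fx=3,fy=3,interpolation=2))
E
```

```text
clock: 17.7
ee_pos: [0.5496, 0.2125, 0.0701]
eef_rot: [[-0.814, 0.0, 0.582], [-0.582, 0.0, -0.814], [-0.0, -1.0, 0.0]]
wrist_force: [0.5, 0.1, -0.0]
gripper_width: 0.0853
pos [0.5496 0.2125 0.0701] turn [-0.01 -0.04 -0.03] shift cm (axes after turn) [0.04 0.01 0.06] w 0.0853 F [ 0.5  0.1 -0. ] t 17.7
```

View pics/sd8.png

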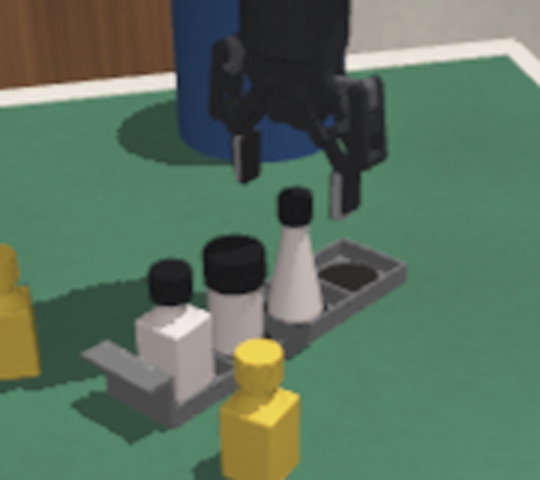

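The fingers straddle the cone's cap at (295,205). I'll close and lift.

```bash
python3 -m creep '[[[0,0,0],[0,0,0]],[[0,0,0],[0,0,0]],[[0,0,0],[0,0,0]],[[0,0,0],[0,0,0]],[[0,0,0],[0,0,0]],[[0,0,0],[0,0,0]],[[0,0,0],[0,0,0]],[[0,0,0],[0,0,0]]]' -1 40
python3 -m creep '[[[0,-1,0],[0,0,0]],[[0,-2,0],[0,0,0]],[[0,-3,0],[0,0,0]],[[0,-3,0],[0,0,0]],[[0,-3,0],[0,0,0]],[[0,-2.5,0],[0,0,0]],[[0,-1.5,0],[0,0,0]],[[0,-1,0],[0,0,0]],[[0,0,0],[0,0,0]]]' 
python3 -m creep '[[[0,0,0],[0,-5,0]],[[0,0,0],[0,-9,0]],[[0,0,0],[0,-9.5,0]],[[0,0,0],[0,-9.5,0]],[[0,0,0],[0,-9.5,0]],[[0,0,0],[0,-9.5,0]],[[0,0,0],[0,-9.5,0]],[[0,0,0],[0,-9.5,0]],[[0,0,0],[0,-9.5,0]],[[0,0,0],[0,-9.5,0]],[[0,0,0],[0,-9,0]],[[0,0,0],[0,-6,0]],[[0,0,0],[0,-4,0]],[[0,0,0],[0,0,0]]]' 
python3 - <<'E'
from h import *
go(.5869,-.2015,.067,54.6)
f=env.grab_frame("side");cv2.imwrite("pics/sd9.png",f["color"])
E
```

```text
clock: 18.75
ee_pos: [0.5494, 0.2127, 0.07]
eef_rot: [[-0.813, 0.0, 0.582], [-0.582, 0.0, -0.813], [-0.0, -1.0, 0.0]]
wrist_force: [-1.1, -0.8, 6.3]
gripper_width: 0.0246
clock: 19.88
ee_pos: [0.5493, 0.2127, 0.2398]
eef_rot: [[-0.813, 0.0, 0.582], [-0.582, 0.0, -0.813], [-0.0, -1.0, 0.0]]
wrist_force: [0.5, -0.3, -1.7]
gripper_width: 0.0243
clock: 21.62
ee_pos: [0.5489, 0.2124, 0.2388]
eef_rot: [[0.815, -0.001, 0.58], [-0.58, -0.0, 0.815], [-0.001, -1.0, -0.001]]
wrist_force: [-0.6, -0.6, -1.4]
gripper_width: 0.0246
pos [0.5489 0.2124 0.2388] turn [ 0.06 -0.05 -0.06] shift cm (axes after turn) [ 27.07  17.18 -31.54] w 0.0246 F [-0.6 -0.6 -1.4] t 21.62
```

View pics/sd9.png

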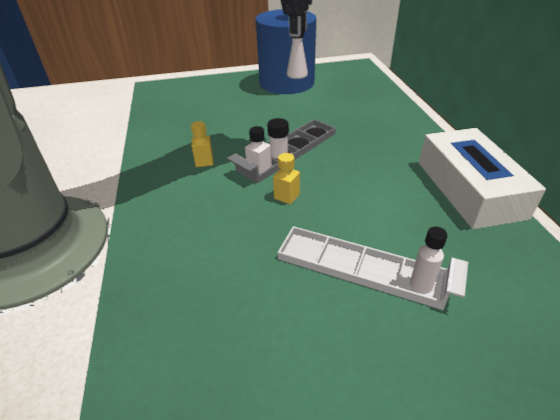

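The cone is held at (297,50). I'll bring it over the second bench bay.

```bash
python3 -m creep '[[[1.35,0,-1.57],[0,0,0]],[[2.7,0,-3.15],[0,0,0]],[[2.7,0,-3.15],[0,0,0]],[[2.7,0,-3.15],[0,0,0]],[[2.7,0,-3.15],[0,0,0]],[[2.7,0,-3.15],[0,0,0]],[[2.7,0,-3.15],[0,0,0]],[[2.7,0,-3.15],[0,0,0]],[[2.7,0,-3.15],[0,0,0]],[[2.7,0,-3.15],[0,0,0]],[[1.35,0,-1.57],[0,0,0]],[[0,0,0],[0,0,0]],[[0,0,0],[0,0,0]],[[0,0,0],[0,0,0]]]' 
python3 - <<'E'
from h import *
go(.5869,-.2015,.067,54.6)
E
```

```text
clock: 23.42
ee_pos: [0.5869, -0.1992, 0.2398]
eef_rot: [[0.816, 0.0, 0.578], [-0.578, 0.0, 0.816], [-0.0, -1.0, 0.0]]
wrist_force: [0.2, 0.2, -2.1]
gripper_width: 0.0242
pos [ 0.5869 -0.1992  0.2398] turn [-0.02  0.06 -0.01] shift cm (axes after turn) [ 0.13 17.28 -0.18] w 0.0242 F [ 0.2  0.2 -2.1] t 23.43
```

```bash
python3 -m creep '[[[0.1,2,-0.1],[0,0,0]],[[0,3,0],[0,0,0]],[[0,3,0],[0,0,0]],[[0,3,0],[0,0,0]],[[0,2,0],[0,0,0]],[[0,1.5,0],[0,0,0]],[[0,1,0],[0,0,0]],[[0,0.5,0],[0,0,0]],[[0,0.5,0],[0,0,0]],[[0,0,0],[0,0,0]],[[0,0,0],[0,0,0]]]' 
python3 - <<'E'
from h import *
go(.5869,-.2015,.067,54.6)
f=env.grab_frame("side");cv2.imwrite("pics/sd10.png",cv2.resize(f["color"][120:320,260:500],None,fx=3,fy=3,interpolation=2))
f=env.grab_frame("scene");cv2.imwrite("pics/s10.png",cv2.resize(f["color"][150:310,90:290],None,fx=3,fy=3,interpolation=2))
E
```

```text
clock: 24.8
ee_pos: [0.5872, -0.2019, 0.0751]
eef_rot: [[0.815, 0.0, 0.58], [-0.58, -0.0, 0.815], [0.0, -1.0, 0.0]]
wrist_force: [-0.1, -0.0, -0.8]
gripper_width: 0.0246
pos [ 0.5872 -0.2019  0.0751] turn [-0.01 -0.02  0.03] shift cm (axes after turn) [-0.04  0.81  0.01] w 0.0246 F [-0.1 -0.  -0.8] t 24.8
```

View pics/sd10.png

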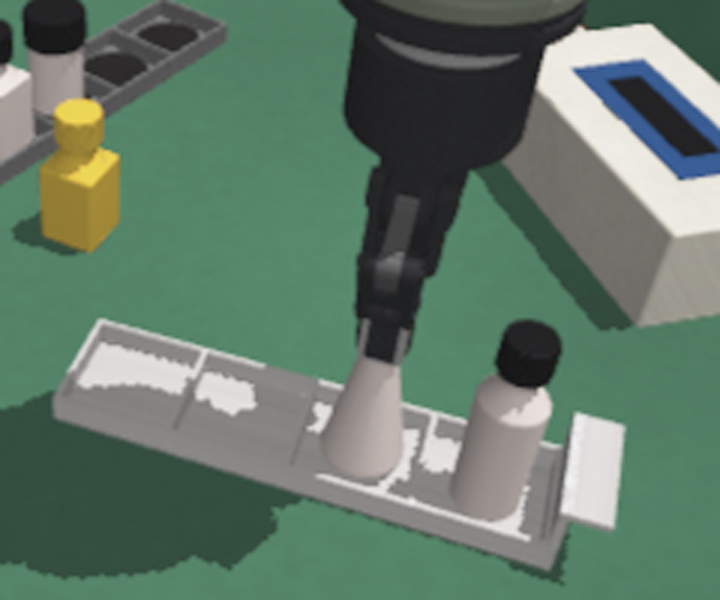

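View pics/s10.png

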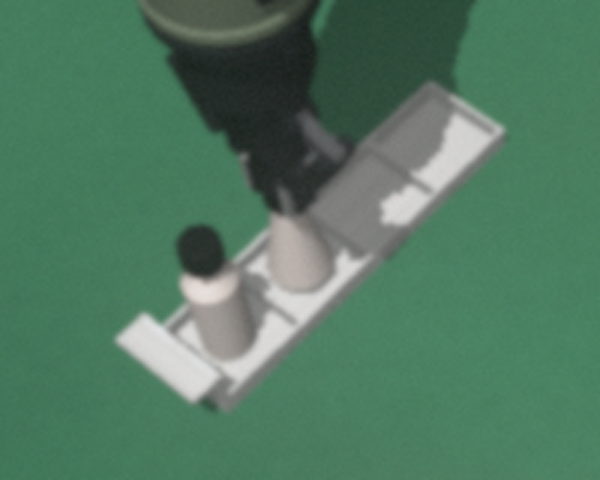

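The cone hangs inside the second bay from the plate and looks centred in both views. I'll set it down, release and go for the jar.

```bash
python3 -m creep '[[[0,0.4,0],[0,0,0]],[[0,0.3,0],[0,0,0]],[[0,0.1,0],[0,0,0]],[[0,0,0],[0,0,0]],[[0,0,0],[0,0,0]]]' 
python3 -m creep '[[[0,0,0],[0,0,0]],[[0,0,0],[0,0,0]],[[0,0,0],[0,0,0]],[[0,0,0],[0,0,0]],[[0,0,0],[0,0,0]],[[0,0,0],[0,0,0]]]' 0.3
python3 -m creep '[[[0,-1,0],[0,0,0]],[[0,-2,0],[0,0,0]],[[0,-4,0],[0,0,0]],[[0,-4,0],[0,0,0]],[[0,-4,0],[0,0,0]],[[0,0,0],[0,0,0]]]' 1
python3 -m creep '[[[0,0,0],[0,6,0]],[[0,0,0],[0,10,0]],[[0,0,0],[0,10,0]],[[0,0,0],[0,10,0]],[[0,0,0],[0,10,0]],[[0,0,0],[0,10,0]],[[0,0,0],[0,10,0]],[[0,0,0],[0,10,0]],[[0,0,0],[0,10,0]],[[0,0,0],[0,10,0]],[[0,0,0],[0,8,0]],[[0,0,0],[0,5,0]],[[0,0,0],[0,0,0]]]'
python3 - <<'E'
from h import *
go(.4952,.1768,.05,-54.4)
f=env.grab_frame("side");cv2.imwrite("pics/sd11.png",f["color"])
E
```

```text
clock: 25.52
ee_pos: [0.5872, -0.2019, 0.067]
eef_rot: [[0.815, 0.0, 0.58], [-0.58, -0.0, 0.815], [0.001, -1.0, 0.0]]
wrist_force: [-0.5, 0.3, 6.1]
gripper_width: 0.0244
clock: 26.28
ee_pos: [0.587, -0.2018, 0.0667]
eef_rot: [[0.815, -0.0, 0.58], [-0.58, 0.0, 0.815], [-0.0, -1.0, -0.0]]
wrist_force: [0.2, 0.4, 0.5]
gripper_width: 0.0554
clock: 27.02
ee_pos: [0.5884, -0.2023, 0.2205]
eef_rot: [[0.815, 0.005, 0.58], [-0.58, -0.002, 0.815], [0.005, -1.0, 0.002]]
wrist_force: [0.2, 1.2, -0.3]
gripper_width: 0.0853
clock: 28.65
ee_pos: [0.5868, -0.2016, 0.2164]
eef_rot: [[-0.813, -0.001, 0.582], [-0.582, -0.0, -0.813], [0.001, -1.0, -0.0]]
wrist_force: [-0.7, 0.6, 0.2]
gripper_width: 0.0853
pos [ 0.5868 -0.2016  0.2164] turn [0.02 0.02 0.03] shift cm (axes after turn) [-14.58  16.64 -36.1 ] w 0.0853 F [-0.7  0.6  0.2] t 28.65
```

View pics/sd11.png

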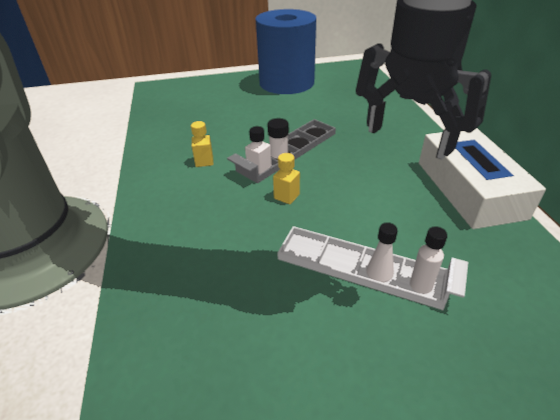

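Cone and tall both stand in place, at (383,255) and (428,265). I'll move on to the jar and also measure the yellow look-alikes for clearance.

```bash
python3 -m creep '[[[-0.73,0,-1.8],[0,0,0]],[[-1.46,0,-3.61],[0,0,0]],[[-1.46,0,-3.61],[0,0,0]],[[-1.46,0,-3.61],[0,0,0]],[[-1.46,0,-3.61],[0,0,0]],[[-1.46,0,-3.61],[0,0,0]],[[-1.46,0,-3.61],[0,0,0]],[[-1.46,0,-3.61],[0,0,0]],[[-1.46,0,-3.61],[0,0,0]],[[-1.46,0,-3.61],[0,0,0]],[[-0.73,0,-1.8],[0,0,0]],[[0,0,0],[0,0,0]],[[0,0,0],[0,0,0]]]' 
python3 - <<'E'
from h import *
np.set_printoptions(precision=4,suppress=True)
go(.4952,.1768,.05,-54.4)
a=cv2.imread('pics/scene0.png');b=cv2.imread('pics/side0.png')
A=env.grab_frame("scene");B=env.grab_frame("side")
for im,f in((a,A),(b,B)):
    h=cv2.cvtColor(im,cv2.COLOR_BGR2HSV);m=cv2.inRange(h,(18,150,90),(35,255,255))
    n,l,st,c=cv2.connectedComponentsWithStats(m)
    for i in range(1,n):
        if st[i][4]>60: print(st[i],plane(f,c[i],.045)[:2],"top",plane(f,(st[i][0]+st[i][2]/2,st[i][1]+3),.09)[:2])
E
```

```text
clock: 30.32
ee_pos: [0.4956, 0.1762, 0.2168]
eef_rot: [[-0.813, 0.0, 0.582], [-0.582, -0.0, -0.813], [0.0, -1.0, 0.0]]
wrist_force: [0.2, 0.1, 0.9]
gripper_width: 0.0855
pos [0.4956 0.1762 0.2168] turn [-0.01  0.    0.  ] shift cm (axes after turn) [-0.01 16.68 -0.07] w 0.0855 F [0.2 0.1 0.9] t 30.32
[375 119  23  41 662] [0.3257 0.1978] top [0.3149 0.1907]
[302 172  20  43 625] [0.4829 0.0346] top [0.4712 0.034 ]
[191 122  22  45 705] [0.3258 0.1949] top [0.3351 0.2009]
[274 153  25  51 955] [0.481  0.0256] top [0.4857 0.0404]
```

```bash
python3 -m creep '[[[0,3,-0.05],[0,0,0]],[[0,3,0],[0,0,0]],[[0,3,0],[0,0,0]],[[0,3,0],[0,0,0]],[[0,2.5,0],[0,0,0]],[[0,1.5,0],[0,0,0]],[[0,0.6,0],[0,0,0]],[[0,0,0],[0,0,0]]]' 
python3 - <<'E'
from h import *
go(.4952,.1768,.05,-54.4)
f=env.grab_frame("side");cv2.imwrite("pics/sd12.png",cv2.resize(f["color"][40:200,200:380],None,fx=3,fy=3,interpolation=2))
E
```

```text
clock: 31.42
ee_pos: [0.4957, 0.1769, 0.0509]
eef_rot: [[-0.813, 0.0, 0.582], [-0.582, 0.0, -0.813], [-0.0, -1.0, 0.0]]
wrist_force: [0.6, 0.3, 0.2]
gripper_width: 0.0855
pos [0.4957 0.1769 0.0509] turn [-0.   -0.04 -0.01] shift cm (axes after turn) [ 0.05  0.09 -0.02] w 0.0855 F [0.6 0.3 0.2] t 31.43
```

View pics/sd12.png

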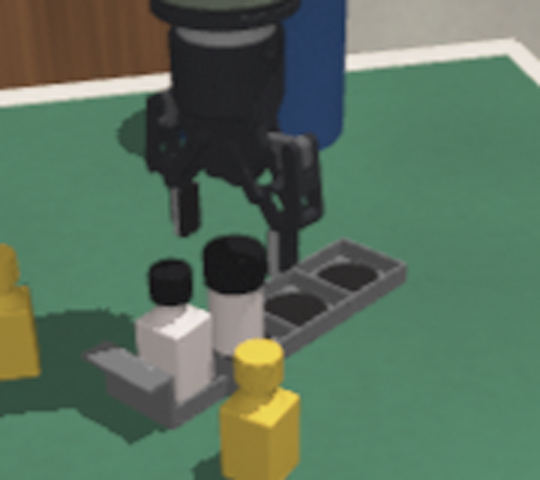

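The fingers straddle the jar's cap at (235,262). I'll close, lift and turn.

```bash
python3 -m creep '[[[0,0.1,0],[0,0,0]],[[0,0,0],[0,0,0]],[[0,0,0],[0,0,0]],[[0,0,0],[0,0,0]],[[0,0,0],[0,0,0]],[[0,0,0],[0,0,0]],[[0,0,0],[0,0,0]],[[0,0,0],[0,0,0]]]' -1 40
python3 -m creep '[[[0,-1,0],[0,0,0]],[[0,-2,0],[0,0,0]],[[0,-3,0],[0,0,0]],[[0,-3,0],[0,0,0]],[[0,-3,0],[0,0,0]],[[0,-2.5,0],[0,0,0]],[[0,-1.5,0],[0,0,0]],[[0,-1,0],[0,0,0]],[[0,0,0],[0,0,0]]]' 
python3 -m creep '[[[0,0,0],[0,-5,0]],[[0,0,0],[0,-9,0]],[[0,0,0],[0,-9.5,0]],[[0,0,0],[0,-9.5,0]],[[0,0,0],[0,-9.5,0]],[[0,0,0],[0,-9.5,0]],[[0,0,0],[0,-9.5,0]],[[0,0,0],[0,-9.5,0]],[[0,0,0],[0,-9.5,0]],[[0,0,0],[0,-9.5,0]],[[0,0,0],[0,-9,0]],[[0,0,0],[0,-6,0]],[[0,0,0],[0,-4,0]],[[0,0,0],[0,0,0]]]' 
python3 - <<'E'
from h import *
go(.5331,-.1633,.047,54.6)
f=env.grab_frame("side");cv2.imwrite("pics/sd13.png",f["color"])
E
```

```text
clock: 32.48
ee_pos: [0.4958, 0.1773, 0.0503]
eef_rot: [[-0.813, 0.001, 0.582], [-0.582, 0.001, -0.813], [-0.001, -1.0, 0.0]]
wrist_force: [-1.2, 0.2, 8.8]
gripper_width: 0.0449
clock: 33.6
ee_pos: [0.4955, 0.1771, 0.2198]
eef_rot: [[-0.813, 0.0, 0.582], [-0.582, 0.0, -0.813], [-0.0, -1.0, -0.0]]
wrist_force: [-0.2, -0.4, -1.6]
gripper_width: 0.0447
clock: 35.35
ee_pos: [0.4951, 0.1769, 0.2189]
eef_rot: [[0.815, -0.001, 0.58], [-0.58, -0.0, 0.815], [-0.001, -1.0, -0.001]]
wrist_force: [-0.4, 0.2, -2.0]
gripper_width: 0.0444
pos [0.4951 0.1769 0.2189] turn [ 0.06 -0.05 -0.05] shift cm (axes after turn) [ 22.8   17.19 -25.53] w 0.0444 F [-0.4  0.2 -2. ] t 35.35
```

View pics/sd13.png

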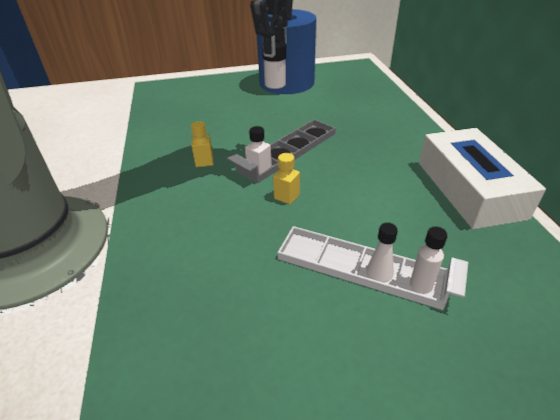

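The jar is held at (275,65). I'll bring it over the third bay.

```bash
python3 -m creep '[[[1.43,0,-1.6],[0,0,0]],[[2.86,0,-3.21],[0,0,0]],[[2.86,0,-3.21],[0,0,0]],[[2.86,0,-3.21],[0,0,0]],[[2.86,0,-3.21],[0,0,0]],[[2.86,0,-3.21],[0,0,0]],[[2.86,0,-3.21],[0,0,0]],[[2.86,0,-3.21],[0,0,0]],[[1.43,0,-1.6],[0,0,0]],[[0,0,0],[0,0,0]],[[0,0,0],[0,0,0]],[[0,0,0],[0,0,0]]]' 
python3 - <<'E'
from h import *
go(.5331,-.1633,.047,54.6)
E
```

```text
clock: 36.9
ee_pos: [0.5332, -0.1637, 0.2196]
eef_rot: [[0.815, -0.0, 0.579], [-0.579, 0.0, 0.815], [-0.0, -1.0, 0.0]]
wrist_force: [-0.1, 0.5, -1.9]
gripper_width: 0.0442
pos [ 0.5332 -0.1637  0.2196] turn [-0.01  0.03 -0.02] shift cm (axes after turn) [-0.03 17.26  0.03] w 0.0442 F [-0.1  0.5 -1.9] t 36.9
```

```bash
python3 -m creep '[[[0,2,0],[0,0,0]],[[0,3,0],[0,0,0]],[[0,3,0],[0,0,0]],[[0,3,0],[0,0,0]],[[0,2,0],[0,0,0]],[[0,1.5,0],[0,0,0]],[[0,1,0],[0,0,0]],[[0,0.5,0],[0,0,0]],[[0,0.5,0],[0,0,0]],[[0,0,0],[0,0,0]],[[0,0,0],[0,0,0]]]' 
python3 - <<'E'
from h import *
go(.5331,-.1633,.047,54.6)
f=env.grab_frame("side");cv2.imwrite("pics/sd14.png",cv2.resize(f["color"][120:320,260:500],None,fx=3,fy=3,interpolation=2))
f=env.grab_frame("scene");cv2.imwrite("pics/s14.png",cv2.resize(f["color"][150:310,90:290],None,fx=3,fy=3,interpolation=2))
E
```

```text
clock: 38.28
ee_pos: [0.5333, -0.1649, 0.055]
eef_rot: [[0.815, 0.0, 0.58], [-0.58, -0.0, 0.815], [0.0, -1.0, 0.0]]
wrist_force: [-0.4, 0.2, -1.3]
gripper_width: 0.0446
pos [ 0.5333 -0.1649  0.055 ] turn [-0.01 -0.03  0.03] shift cm (axes after turn) [-0.11  0.8   0.12] w 0.0446 F [-0.4  0.2 -1.3] t 38.27
```

View pics/sd14.png

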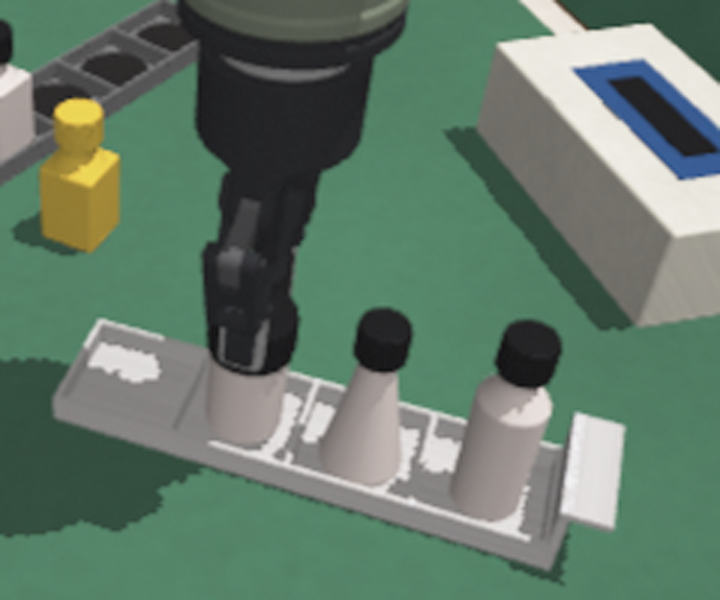

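View pics/s14.png

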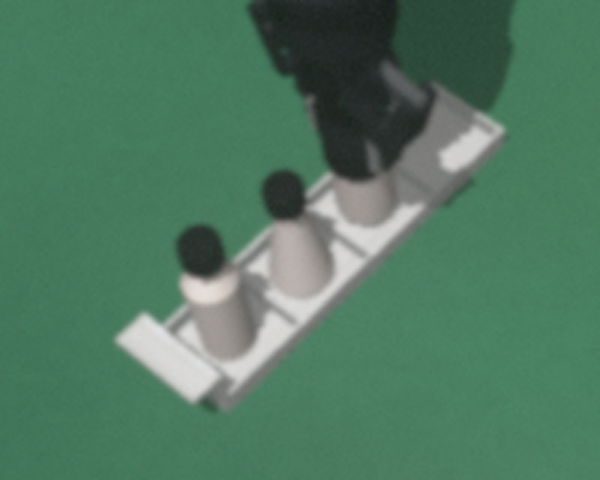

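The jar hangs centred in the third bay from the plate, beside the cone. I'll set it down and release.

```bash
python3 -m creep '[[[0,0.4,0.1],[0,0,0]],[[0,0.3,0],[0,0,0]],[[0,0.1,0],[0,0,0]],[[0,0,0],[0,0,0]],[[0,0,0],[0,0,0]]]' 
python3 -m creep '[[[0,0,0],[0,0,0]],[[0,0,0],[0,0,0]],[[0,0,0],[0,0,0]],[[0,0,0],[0,0,0]],[[0,0,0],[0,0,0]],[[0,0,0],[0,0,0]]]' 0.8
python3 -m creep '[[[0,-1,0],[0,0,0]],[[0,-2,0],[0,0,0]],[[0,-4,0],[0,0,0]],[[0,-4,0],[0,0,0]],[[0,-4,0],[0,0,0]],[[0,-2,0],[0,0,0]],[[0,0,0],[0,0,0]]]' 1
python3 -m creep '[[[0,0,0],[0,6,0]],[[0,0,0],[0,10,0]],[[0,0,0],[0,10,0]],[[0,0,0],[0,10,0]],[[0,0,0],[0,10,0]],[[0,0,0],[0,10,0]],[[0,0,0],[0,10,0]],[[0,0,0],[0,10,0]],[[0,0,0],[0,10,0]],[[0,0,0],[0,10,0]],[[0,0,0],[0,8,0]],[[0,0,0],[0,5,0]],[[0,0,0],[0,0,0]]]'
python3 - <<'E'
from h import *
go(.442,.1328,.066,-54.4)
f=env.grab_frame("side");cv2.imwrite("pics/sd15.png",f["color"])
E
```

```text
clock: 39.0
ee_pos: [0.5341, -0.1641, 0.0473]
eef_rot: [[0.815, 0.001, 0.58], [-0.58, -0.0, 0.815], [0.001, -1.0, 0.0]]
wrist_force: [-2.5, -0.8, 13.7]
gripper_width: 0.0443
clock: 39.75
ee_pos: [0.5337, -0.1639, 0.0467]
eef_rot: [[0.815, -0.0, 0.58], [-0.58, 0.0, 0.815], [-0.0, -1.0, -0.0]]
wrist_force: [0.5, 0.1, 0.7]
gripper_width: 0.0767
clock: 40.62
ee_pos: [0.5343, -0.1641, 0.2187]
eef_rot: [[0.815, 0.003, 0.58], [-0.58, -0.001, 0.815], [0.003, -1.0, 0.001]]
wrist_force: [0.5, -0.0, -1.2]
gripper_width: 0.0853
clock: 42.25
ee_pos: [0.5334, -0.1638, 0.2161]
eef_rot: [[-0.813, -0.001, 0.582], [-0.582, -0.0, -0.813], [0.001, -1.0, -0.001]]
wrist_force: [0.4, -0.4, -0.2]
gripper_width: 0.0857
pos [ 0.5334 -0.1638  0.2161] turn [0.03 0.01 0.06] shift cm (axes after turn) [ -9.83  15.01 -29.43] w 0.0857 F [ 0.4 -0.4 -0.2] t 42.25
```

View pics/sd15.png

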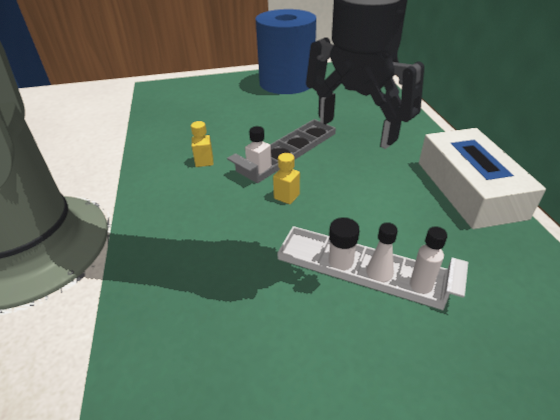

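Three bottles now stand in place: jar (343,245), cone (383,255) and tall (428,265). The square one is next.

```bash
python3 -m creep '[[[-0.61,0,-1.84],[0,0,0]],[[-1.23,0,-3.68],[0,0,0]],[[-1.23,0,-3.68],[0,0,0]],[[-1.23,0,-3.68],[0,0,0]],[[-1.23,0,-3.68],[0,0,0]],[[-1.23,0,-3.68],[0,0,0]],[[-1.23,0,-3.68],[0,0,0]],[[-1.23,0,-3.68],[0,0,0]],[[-0.61,0,-1.84],[0,0,0]],[[0,0,0],[0,0,0]],[[0,0,0],[0,0,0]]]' 
python3 - <<'E'
from h import *
go(.442,.1328,.066,-54.4)
f=env.grab_frame("wrist");cv2.imwrite("pics/w16.png",f["color"])
E
```

```text
clock: 43.68
ee_pos: [0.4422, 0.1322, 0.2167]
eef_rot: [[-0.813, 0.0, 0.582], [-0.582, -0.0, -0.813], [0.0, -1.0, 0.0]]
wrist_force: [-1.2, -0.4, 0.0]
gripper_width: 0.0854
pos [0.4422 0.1322 0.2167] turn [-0.01 -0.    0.  ] shift cm (axes after turn) [-1.000e-02  1.507e+01 -6.000e-02] w 0.0854 F [-1.2 -0.4  0. ] t 43.67
```

View pics/w16.png

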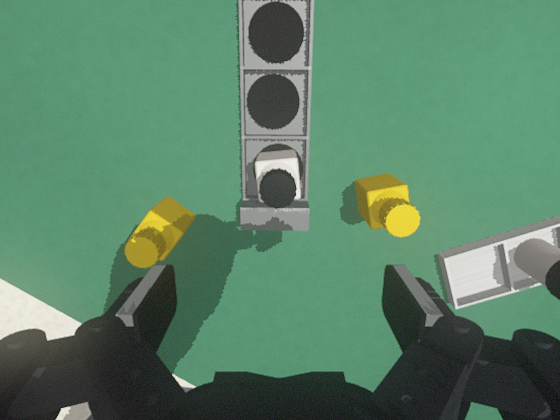

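The wrist view shows the square bottle's cap at (278,187), centred between the fingers. The yellow caps, at (145,248) and (403,220), lie about 70 mm or more to either side, outside the finger backs. I'll descend.

```bash
python3 -m creep '[[[0,3,-0.05],[0,0,0]],[[0,3,0],[0,0,0]],[[0,3,0],[0,0,0]],[[0,3,0],[0,0,0]],[[0,1.5,0],[0,0,0]],[[0,1,0],[0,0,0]],[[0,0.4,0],[0,0,0]],[[0,0,0],[0,0,0]]]' 
python3 - <<'E'
from h import *
go(.442,.1328,.066,-54.4)
f=env.grab_frame("side");cv2.imwrite("pics/sd17.png",cv2.resize(f["color"][40:220,180:380],None,fx=3,fy=3,interpolation=2))
E
```

```text
clock: 44.72
ee_pos: [0.4423, 0.1332, 0.068]
eef_rot: [[-0.813, 0.0, 0.582], [-0.582, 0.0, -0.813], [-0.001, -1.0, 0.0]]
wrist_force: [-0.5, 0.4, 0.5]
gripper_width: 0.0853
pos [0.4423 0.1332 0.068 ] turn [-0.   -0.03 -0.03] shift cm (axes after turn) [0.05 0.2  0.01] w 0.0853 F [-0.5  0.4  0.5] t 44.73
```

View pics/sd17.png

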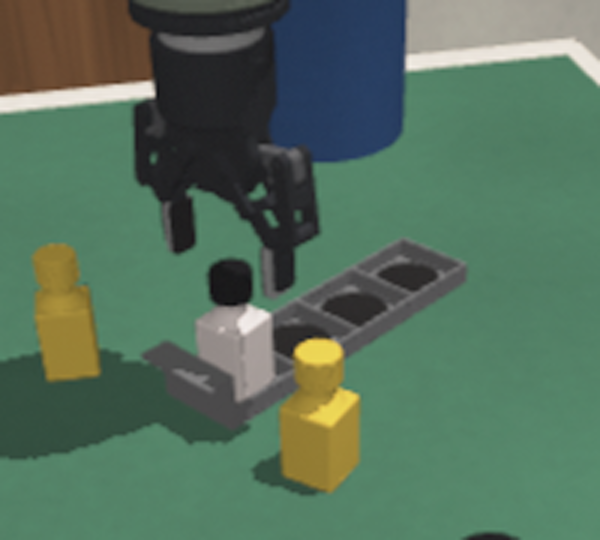

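The fingers straddle the square bottle's cap at (230,283), clear of the yellow ones. I'll close and lift.

```bash
python3 -m creep '[[[0,0,0],[0,0,0]],[[0,0,0],[0,0,0]],[[0,0,0],[0,0,0]],[[0,0,0],[0,0,0]],[[0,0,0],[0,0,0]],[[0,0,0],[0,0,0]],[[0,0,0],[0,0,0]],[[0,0,0],[0,0,0]]]' -1 40
python3 -m creep '[[[0,-1,0],[0,0,0]],[[0,-2,0],[0,0,0]],[[0,-3,0],[0,0,0]],[[0,-3,0],[0,0,0]],[[0,-3,0],[0,0,0]],[[0,-2.5,0],[0,0,0]],[[0,-1.5,0],[0,0,0]],[[0,-1,0],[0,0,0]],[[0,0,0],[0,0,0]]]' 
python3 -m creep '[[[0,0,0],[0,-5,0]],[[0,0,0],[0,-9,0]],[[0,0,0],[0,-9.5,0]],[[0,0,0],[0,-9.5,0]],[[0,0,0],[0,-9.5,0]],[[0,0,0],[0,-9.5,0]],[[0,0,0],[0,-9.5,0]],[[0,0,0],[0,-9.5,0]],[[0,0,0],[0,-9.5,0]],[[0,0,0],[0,-9.5,0]],[[0,0,0],[0,-9,0]],[[0,0,0],[0,-6,0]],[[0,0,0],[0,-4,0]],[[0,0,0],[0,0,0]]]' 
python3 - <<'E'
from h import *
go(.4794,-.125,.065,54.6)
f=env.grab_frame("side");cv2.imwrite("pics/sd18.png",f["color"])
E
```

```text
clock: 45.78
ee_pos: [0.4422, 0.1332, 0.068]
eef_rot: [[-0.813, 0.0, 0.582], [-0.582, 0.0, -0.813], [-0.0, -1.0, -0.0]]
wrist_force: [-1.1, 0.4, 7.5]
gripper_width: 0.0282
clock: 46.9
ee_pos: [0.4422, 0.1332, 0.2381]
eef_rot: [[-0.813, 0.001, 0.582], [-0.582, 0.001, -0.813], [-0.001, -1.0, -0.0]]
wrist_force: [-0.4, -0.0, -2.2]
gripper_width: 0.0281
clock: 48.65
ee_pos: [0.4418, 0.1329, 0.2371]
eef_rot: [[0.815, -0.001, 0.58], [-0.58, -0.0, 0.815], [-0.001, -1.0, -0.001]]
wrist_force: [-0.9, -0.8, -1.1]
gripper_width: 0.028
pos [0.4418 0.1329 0.2371] turn [ 0.06 -0.05 -0.04] shift cm (axes after turn) [ 18.01  17.21 -18.84] w 0.028 F [-0.9 -0.8 -1.1] t 48.65
```

View pics/sd18.png

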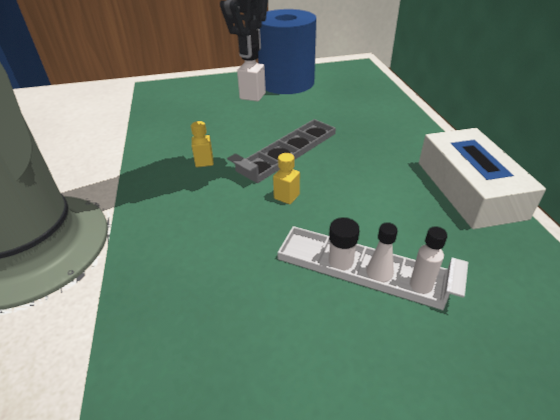

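The square bottle is held at (250,80). I'll take it to the last bay, farthest from the plate.

```bash
python3 -m creep '[[[1.5,0,-1.57],[0,0,0]],[[3,0,-3.15],[0,0,0]],[[3,0,-3.15],[0,0,0]],[[3,0,-3.15],[0,0,0]],[[3,0,-3.15],[0,0,0]],[[3,0,-3.15],[0,0,0]],[[1.5,0,-1.57],[0,0,0]],[[0,0,0],[0,0,0]],[[0,0,0],[0,0,0]],[[0,0,0],[0,0,0]]]' 
python3 -m creep '[[[0,2,0],[0,0,0]],[[0,3,0],[0,0,0]],[[0,3,0],[0,0,0]],[[0,2.5,0],[0,0,0]],[[0,1.5,0],[0,0,0]],[[0,1,0],[0,0,0]],[[0,1,0],[0,0,0]],[[0,0,0],[0,0,0]],[[0,0,0],[0,0,0]]]' 
python3 - <<'E'
from h import *
go(.4794,-.125,.065,54.6)
f=env.grab_frame("side");cv2.imwrite("pics/sd19.png",cv2.resize(f["color"][120:320,260:500],None,fx=3,fy=3,interpolation=2))
f=env.grab_frame("scene");cv2.imwrite("pics/s19.png",cv2.resize(f["color"][150:310,90:290],None,fx=3,fy=3,interpolation=2))
E
```

```text
clock: 49.95
ee_pos: [0.4793, -0.1242, 0.2377]
eef_rot: [[0.815, -0.0, 0.579], [-0.579, 0.0, 0.815], [-0.0, -1.0, 0.0]]
wrist_force: [-0.4, 0.5, -1.6]
gripper_width: 0.0284
clock: 51.08
ee_pos: [0.4795, -0.1252, 0.0981]
eef_rot: [[0.815, 0.001, 0.58], [-0.58, -0.0, 0.815], [0.001, -1.0, 0.0]]
wrist_force: [-0.2, -0.6, -1.8]
gripper_width: 0.0283
pos [ 0.4795 -0.1252  0.0981] turn [-0.02 -0.03  0.03] shift cm (axes after turn) [-0.03  3.31  0.01] w 0.0283 F [-0.2 -0.6 -1.8] t 51.08
```

View pics/sd19.png

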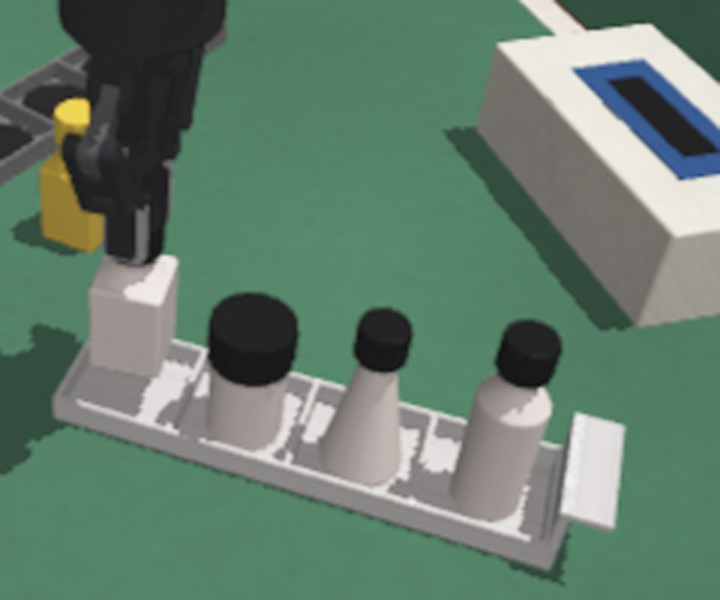

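View pics/s19.png

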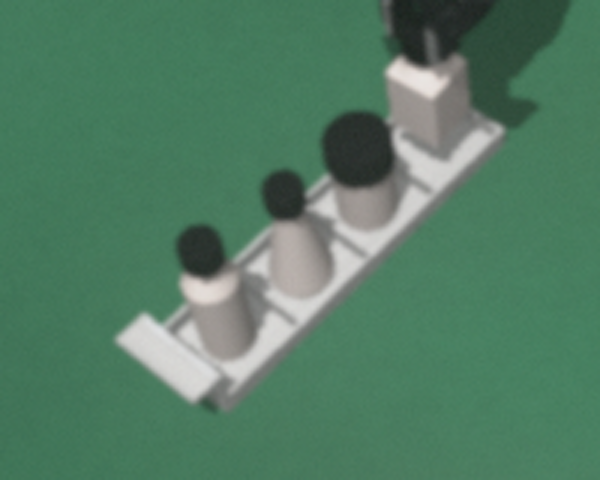

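The square bottle hangs upright over the last bay, roughly square to the rack. I'll lower it 3.3 cm in small steps.

```bash
python3 -m creep '[[[0,1,0],[0,0,0]],[[0,0.8,0],[0,0,0]],[[0,0.5,0],[0,0,0]],[[0,0.4,0],[0,0,0]],[[0,0.3,0],[0,0,0]],[[0,0.2,0],[0,0,0]],[[0,0.1,0],[0,0,0]],[[0,0,0],[0,0,0]],[[0,0,0],[0,0,0]]]' 
python3 -m creep '[[[0,0,0],[0,0,0]],[[0,0,0],[0,0,0]],[[0,0,0],[0,0,0]],[[0,0,0],[0,0,0]],[[0,0,0],[0,0,0]],[[0,0,0],[0,0,0]]]' 0.3
python3 -m creep '[[[0,-1,0],[0,0,0]],[[0,-2,0],[0,0,0]],[[0,-4,0],[0,0,0]],[[0,-4,0],[0,0,0]],[[0,-3,0],[0,0,0]],[[0,0,0],[0,0,0]],[[0,0,3],[0,0,0]],[[0,0,4],[0,0,0]],[[0,0,4],[0,0,0]],[[0,0,4],[0,0,0]],[[0,0,4],[0,0,0]],[[0,0,0],[0,0,0]]]' 
python3 - <<'E'
from h import *
np.set_printoptions(precision=4,suppress=True)
go(.4794,-.125,.065,54.6)
A=env.grab_frame("scene");B=env.grab_frame("side")
cv2.imwrite("pics/s20.png",A["color"]);cv2.imwrite("pics/sd20.png",B["color"])
for c in blobs(A["color"],150,150,275,285,60,80): print(c)
for c in blobs(B["color"],270,200,470,300,60,80): print(c)
E
```

```text
clock: 52.3
ee_pos: [0.4794, -0.1253, 0.0651]
eef_rot: [[0.815, 0.001, 0.58], [-0.58, -0.0, 0.815], [0.0, -1.0, 0.0]]
wrist_force: [-1.6, -0.8, 5.4]
gripper_width: 0.0281
clock: 53.05
ee_pos: [0.4793, -0.1251, 0.0647]
eef_rot: [[0.815, -0.0, 0.58], [-0.58, 0.0, 0.815], [-0.0, -1.0, 0.0]]
wrist_force: [-0.5, 0.4, -0.5]
gripper_width: 0.0557
clock: 54.55
ee_pos: [0.5899, 0.0326, 0.2036]
eef_rot: [[0.817, -0.001, 0.577], [-0.577, 0.001, 0.817], [-0.001, -1.0, -0.0]]
wrist_force: [-0.9, -1.2, -0.1]
gripper_width: 0.0555
pos [0.5899 0.0326 0.2036] turn [ 0.01  0.19 -0.07] shift cm (axes after turn) [  0.12  13.86 -19.25] w 0.0555 F [-0.9 -1.2 -0.1] t 54.55
(array([231.7, 173. ]), [225, 166, 14, 15, 171])
(array([209.1, 199.4]), [198, 188, 23, 24, 423])
(array([184.3, 214.7]), [178, 208, 13, 14, 148])
(array([156.5, 233.2]), [150, 226, 14, 15, 169])
(array([303.9, 213.3]), [295, 203, 19, 21, 335])
(array([343.7, 232.7]), [329, 218, 30, 31, 751])
(array([387.2, 233.1]), [378, 223, 19, 21, 323])
(array([435.6, 237.6]), [425, 227, 22, 22, 375])
```

View pics/s20.png

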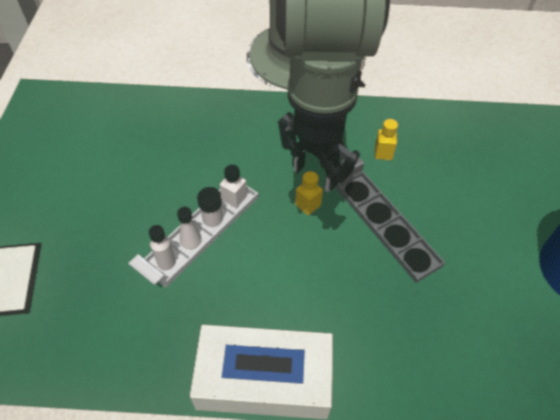

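View pics/sd20.png

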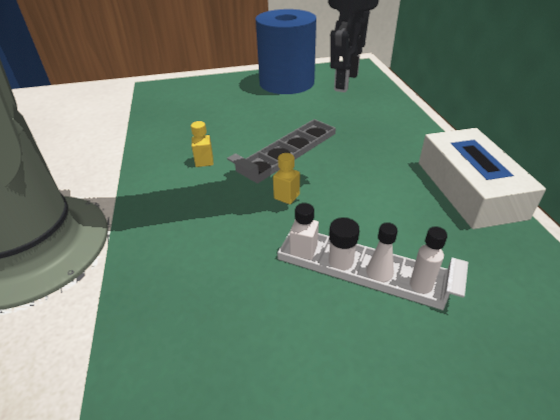

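Both views show the four bottles standing in the bench rack. Counting from its plate, they are tall, cone, jar and square, which reverses the carrier order. I'll check their positions numerically.

```bash
python3 - <<'E'
from h import *
np.set_printoptions(precision=4,suppress=True)
A=env.grab_frame("scene");B=env.grab_frame("side")
u=np.array([.8145,-.580]);v=np.array([.58,.8145]);o=np.array([.560,-.1824])
for n,p,q in(("square",(231.7,173),(303.9,213.3)),("jar",(209.1,199.4),(343.7,232.7)),("cone",(184.3,214.7),(387.2,233.1)),("tall",(156.8,233.2),(435.6,237.6))):
    X,e=tri(A,p,B,q); d=X[:2]-o; print(n,X,"gap",round(e,4),"rack mm",(d@u*1000).round(1),(d@v*1000).round(1))
s=env.sense();print(s["qvel"].round(3),s["wrist_force"].round(1))
E
```

```text
square [ 0.477  -0.1257  0.0896] gap 0.001 rack mm -100.5 -2.0
jar [ 0.5315 -0.1652  0.0718] gap 0.0012 rack mm -33.1 -2.5
cone [ 0.5852 -0.2021  0.0939] gap 0.0009 rack mm 31.9 -1.5
tall [ 0.6387 -0.2407  0.1098] gap 0.0012 rack mm 97.9 -1.8
[ 0.003 -0.006  0.    -0.003 -0.002 -0.001 -0.001] [ 0.5 -0.9  0.1]
```

```bash
python3 -c "
from workcell import env
print(env.hand_in())"
```

```text
the job is handed in; nothing more can be done
None
```

I moved all four bottles by their caps from the carrier to the bench rack in reverse order and handed the job in at about 55 s. Counting from the bench rack's plate, they stand tall, cone, jar, square; the carrier order from its plate was square, jar, cone, tall.

- **Position:** two-view triangulation of the caps put every bottle within 3 mm of its bay centre, along and across the row.
- **Height:** all four cap heights were within 1 mm of what a bottle standing on the bay floor should give.
- **Release and final state:** the gripper was clear of everything with wrist force near zero. I judged uprightness from the camera pictures only and did not measure it.
- **Look-alikes:** the yellow bottles were not touched.

None of my checks failed or disagreed beyond the calibration error, apart from a first rough reading from the wrist camera. It differed from the other two by a few millimetres because I assumed the wrong height for the cap centre. The interface gives no verdict on the hand-in.

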